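Find and mark the high spot of a turntable

TASK

The cake turntable runs out of true: somewhere on the running track hidden under its plate is a high spot. Push the dial gauge in to its stop so that its sprung plunger bears on the track, wind the plate round to find where the gauge reads highest in a whole turn (there is also a lesser rise, which is not wanted), and leave the plate standing with that highest spot at the plunger and the gauge still in. Then stand the tea light upright on the plate directly above the plunger's tip to mark the spot, and leave the other things on the worktop where they are.

Things in the scene. Friction and masses are not known exactly. Their poses are not given: they have to be found in the camera images.
- stand: Fixed wooden board, 200 x 386 mm, that carries the turntable and the gauge. Origin on the worktop, under the turntable's axis; z up; the gauge lies along its own -y axis.
- plate_centre (a point): Centre of the top face of the turntable's plate, on its axis: a flat aluminium disc 260 mm across and 14 mm thick, top face 60 mm above the worktop. On its top, besides the knob, is only a low boss 24 mm across and 4 mm high at the centre.
- turntable (a joint): Angle of the plate in rad, growing anticlockwise seen from above, no end stops; it turns with a light drag (0.10 N m) and stays where it is left. At 0 the knob lies towards the gauge (along the stand's -y from the axis). The running track under the plate turns with it; where its high spot lies relative to the knob differs each time. The track's nominal radius is 100 mm; the high spot rises smoothly over about 0.5 rad on either side, the lesser rise likewise but not as high.
- knob_top (a point): Middle of the top of the dark winding knob on the plate, 65 mm from the axis: an upright round knob 18 mm in diameter, 31 mm tall above the plate. It spins freely about its own upright axis, so it can be gripped from above and carried round the whole circle without turning the hand.
- gauge (a joint): Position of the dial gauge on its two rods in m: 0 drawn right back, 0.028 pushed in against its stop, towards the turntable's axis (the stand's +y). It slides with about 5 N of drag and stays where it is left.
- handle_top (a point): Middle of the top of the gauge's push handle, the upright aluminium block at the outer end of the gauge, 92 mm above the worktop. The block measures 16 mm across the direction of sliding and 12 mm along it and stands 40 mm above the top of the dial, whose edge is 9 mm further in than the handle's face.
- plunger (a joint): Reading of the gauge in m: how far its sprung plunger is pressed in. 0 when it is free; when the gauge is in, about 0.002 on the true part of the track and more on the rises, at most 0.014. Spring 0.5 N at 0 and 0.12 N for each mm. The needle of the upward-facing dial turns clockwise by 0.33 rad for each mm.
- plunger_tip (a point): Front end of the plunger, which touches the track, 38 mm above the worktop, hidden under the outer part of the plate when the gauge is in. It moves with the gauge and the plunger.
- tea_light: The only tea light, a metal-cupped candle 38 mm in diameter and 15 mm high, standing on the worktop to the left of the turntable. Origin at the centre of its underside; z up.
- espresso_cup: Espresso cup 58 x 84 x 49 mm, bystander. Origin at the centre of its underside.
- salt_shaker: Salt shaker, 44 mm in diameter, 90 mm high, bystander. Origin at the centre of its underside.
- garlic: Garlic bulb 56 mm, bystander. Origin at the centre of its underside.
- mug: Mug 82 x 114 x 91 mm, bystander. Origin at the centre of its underside.
- small_tin: Small food tin 58 mm in diameter, 72 mm high, bystander. Origin at the centre of its underside.
- fork: Fork 193 mm long lying on the worktop, bystander. Origin at the centre of its underside.
- kitchen_timer: Kitchen timer 64 mm in diameter, 58 mm high, bystander. Origin at the centre of its underside.

How it is judged:
By the outcome, as a careful person would: the job done as asked, in the order asked, and still so for the second after the job is handed in, with the robot touching nothing.
It also fails if it takes over 72 s, if anything falls off the work surface, if the arm or the gripper's body presses on something with over 40 N, if the wrist force passes 120 N, or if a joint passes its speed limit or range.

ROBOT

A 7-joint arm with a two-finger parallel gripper is mounted at the origin on a cart in front of the work surface, level with it; the furniture and walls round the work are solid. World frame = base frame: x ahead of the robot, y to its left, z up, the work surface at z = 0. Lengths are in m, angles in rad, forces in N, time in s.
With the tool pointing down it reaches from about 0.35 to 0.9 m from the base axis. Payload 8.1 kg.
Tool frame: the origin (TCP) lies at the very end of the fingers, on their centre line; the grasp point (between the pads) lies 19 mm behind it (grasp_offset is the distance from the TCP to the grasp point, in m); z points along the fingers, y is the line along which they close (so a half turn about z gives the same grasp; the last joint's range is limited). The gripper opens to 92 mm and grips with 3 to 60 N. Pads are 19 mm wide; open, the fingers measure 130 mm over their backs; the gripper's body (75 mm by 190 mm) begins 47 mm behind the grasp point.
Start: joints at [-1.296, 0.434, 0.025, 1.573, -0.012, 1.134, -0.075], TCP at [0.231, 0.581, 0.187] pointing down, gripper open.
Joint ranges: [-2.62, 2.62], [-0.44, 2.09], [-1.27, 1.32], [0.08, 2.57], [-1.32, 4.46], [0.12, 2], [-2.74, 2.74]. Speed limits (rad/s): [2.22, 2.22, 3.01, 3.01, 3.14, 3.14, 3.14].

INTERFACE

Orientations are given as a rotation vector (axis times angle).
In Python, from cell import observe, get_image, camera_params, sign_off, silhouettes, grasp_offset gives the robot as it stands. The module is installed in compiled form; this text tells all that it offers.
- The arm moves only by the tool jog_arm, never from a script. Its argument "motion" is a list that holds one entry, the list of rows, each a list of 7 numbers: the shift along the tool's x, y, z in m, then the turn, a rotation vector about the tool's x, y, z in rad, then the closure, from -1 (fully open) to 1 (shut), so that 0 is half open. In form: [[[dx, dy, dz, wx, wy, wz, hand], ...]]. A call has 1 to 10 rows; each row is the pose to reach, as a shift and turn from the pose commanded when the call began, along the tool's axes at that moment; what a row does not reach only later rows make up. A row lasts 1/12 s, in which the tool goes at most 41.7 mm and 7.16 degrees, less where a joint would pass 70% of its speed; a pose out of reach is approached as far as the arm can. A call with a gripper value outside its range is refused whole. The fingers move at their own pace and stop on an object; "force" is the grip in N (left out, the last holds). Time passes only in rows, so rows that repeat a pose let the fingers close. It gives the time, the measured TCP pose, the force, the opening and the grip force at its end, in the units of the state.
- observe(): the state, without advancing time (a new reading comes with each control period).
- get_image(name): name is "scene" or "side" or "wrist"; returns the picture (384x512x3 uint8, red, green, blue); there is no depth.
- camera_params(name): a dict with "vertical_fov" (degrees; the focal length in pixels is half the picture's height over the tangent of half this angle, whatever the lens; pixels are square), "cx", "cy" (the principal point, pixels), "T" (4x4, takes a point from camera to world coordinates). Camera axes: x right, y down, z forward; pixel columns grow to the right and rows downward; lengths in m; the calibration is good to about 2 mm. A picture is of the moment at which its call begins: read the wrist's pose just before it. camera_params takes no time and is no camera call; for the wrist camera it gives the pose at the moment of the call.
- sign_off(): hands the job in; it is judged then, once.
Trained networks look in the newest picture that a camera, given by its name, has taken for a name from the list of things; names that differ only in an ending like _2 or _b are one class to them, and where a whole thing is asked for, a point or a joint stands for the part that bears it (a point fixed in the world has none). Each returns a list of dicts, best first, with "p" (0 to 1); they miss things now and then, are a little off and sometimes report something else, mostly with a low value. They report only what shows in the picture. A call takes as long as a camera call.
- silhouettes(query, camera): "mask" (384x512 bool, what is visible of it) and "pixel" ([column, row] in pixels, amid what is visible of it).
The state is a dict: "clock": time; "joints": joint angles; "dq": joint speeds; "joint_efforts": joint torques, N m; "position": TCP position; "ee_rot": TCP orientation; "force": force on the tool from outside, world axes, zero at the start; "ft_torque": the same for the moment, N m; "width": opening from 0.0 (shut) to 1.0 (fully open); "gripper_force": force on a finger pad.
Only numpy, scipy, OpenCV 4.12 (cv2) and the standard library are available. Lean on these libraries where they do the work, as an engineer would, in place of code of your own. Each camera call takes 0.05 s, during which the arm holds its last target. There are 200 camera calls.

## Working session

There is one attempt and no reset: what is moved stays moved. The work goes in short steps, Python scripts to look and compute and a tool call to move; the robot and the scene stay as the last step left them, time stands still between calls to the robot, and variables do not carry over. Pictures are saved under pics/ and viewed, at most 10 in all, crops included, and the job is handed in when it is done.

Besides the shell and the picture viewer there is one more tool, called after "Emit:" by a JSON object that holds its "api" and its "payload". jog_arm: Moves the arm, as the interface text tells. Its arguments: {"type":"object","properties":{"motion":{"type":"array"},"force":{"type":"number"}},"required":["motion"]}

```bash
mkdir -p pics; cat > h.py <<'E'
import numpy as np, cv2
from cell import *
from scipy.spatial.transform import Rotation as R
def save(cam,name):
    im=get_image(cam); cv2.imwrite(f'pics/{name}.png',im[:,:,::-1]); return im
def fK(p): return 192/np.tan(np.radians(p['vertical_fov'])/2)
def ray(p,uv,z):
    f=fK(p); d=np.array([(uv[0]-p['cx'])/f,(uv[1]-p['cy'])/f,1]); T=np.array(p['T']); d=T[:3,:3]@d; o=T[:3,3]
    return o+d*(z-o[2])/d[2]
def proj(p,X):
    T=np.array(p['T']); c=T[:3,:3].T@(np.array(X)-T[:3,3]); return fK(p)*c[:2]/c[2]+[p['cx'],p['cy']]
def st():
    s=observe(); print({k:np.round(s[k],4).tolist() for k in('clock','position','ee_rot','force','width','joints')}); print(np.round(R.from_rotvec(s['ee_rot']).as_matrix(),3).tolist()); return s
E
python3 - <<'E'
from h import *
st()
ims=[save(c,c+'0') for c in('scene','side')]
cv2.imwrite('pics/both.png',cv2.resize(np.vstack(ims)[:,:,::-1],None,fx=.78,fy=.78))
for c in('scene','side'):
    p=camera_params(c);print(c,{k:np.round(v,3).tolist() for k,v in p.items()})
    for q,z in(('plate_centre',.06),('knob_top',.091),('handle_top',.08),('tea_light',.0075),('gauge',.05),('turntable',.06),('stand',.02)):
        for d in silhouettes(q,c)[:2]: print(q,round(d['p'],2),np.round(d['pixel']),d['mask'].sum(),np.round(ray(p,d['pixel'],z),3))
E
```

```text
{'clock': 0.0, 'position': [0.2304, 0.5804, 0.186], 'ee_rot': [-0.5899, -3.0855, 0.0024], 'force': [-0.2599, 0.395, -0.3257], 'width': 1.0052, 'joints': [-1.2956, 0.4352, 0.0249, 1.5741, -0.0116, 1.134, -0.0751]}
[[-0.929, 0.369, -0.0], [0.369, 0.929, -0.001], [-0.0, -0.002, -1.0]]
scene {'vertical_fov': 52.004, 'cx': 257.304, 'cy': 193.997, 'T': [[-0.511, -0.451, 0.732, -0.418], [-0.859, 0.257, -0.442, 0.524], [0.012, -0.855, -0.519, 0.751], [0.0, 0.0, 0.0, 1.0]]}
plate_centre 0.8 [234. 200.] 2682 [0.559 0.021 0.06 ]
knob_top 0.9 [234. 201.] 2609 [0.514 0.045 0.091]
handle_top 0.83 [292. 193.] 344 [ 0.479 -0.15   0.08 ]
gauge 0.55 [292. 195.] 338 [ 0.506 -0.174  0.05 ]
turntable 0.7 [238. 200.] 2725 [0.557 0.007 0.06 ]
turntable 0.18 [134. 231.] 338 [0.557 0.354 0.06 ]
stand 0.6 [251. 203.] 4714 [ 0.574 -0.049  0.02 ]
side {'vertical_fov': 47.351, 'cx': 262.034, 'cy': 190.64, 'T': [[0.898, -0.193, 0.396, -0.075], [-0.44, -0.44, 0.783, -1.171], [0.024, -0.877, -0.48, 0.793], [0.0, 0.0, 0.0, 1.0]]}
plate_centre 0.93 [276. 193.] 2125 [ 0.567 -0.01   0.06 ]
knob_top 0.73 [270. 192.] 2177 [ 0.522 -0.047  0.091]
handle_top 0.74 [339. 283.] 512 [ 0.479 -0.51   0.08 ]
handle_top 0.59 [289. 225.] 352 [ 0.493 -0.233  0.08 ]
gauge 0.66 [291. 228.] 395 [ 0.517 -0.208  0.05 ]
gauge 0.21 [240. 160.] 232 [0.569 0.31  0.05 ]
turntable 0.61 [270. 192.] 2199 [0.55  0.002 0.06 ]
turntable 0.25 [368. 251.] 434 [ 0.648 -0.411  0.06 ]
stand 0.76 [278. 209.] 4660 [ 0.556 -0.048  0.02 ]
stand 0.75 [272. 194.] 2127 [0.586 0.054 0.02 ]
```

View pics/both.png

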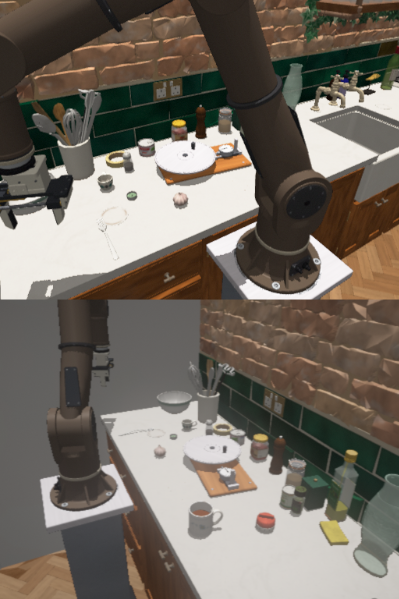

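```bash
python3 - <<'E'
from h import *
a=cv2.imread('pics/scene0.png')[140:290,120:330];b=cv2.imread('pics/side0.png')[160:280,190:358]
a=cv2.resize(a,(400,286),interpolation=2);b=cv2.resize(b,(400,286),interpolation=2)
cv2.imwrite('pics/crop.png',cv2.resize(np.vstack([a,b]),None,fx=1.0,fy=1.0))
p=camera_params('wrist');print({k:np.round(v,3).tolist() for k,v in p.items()})
for q,z in(('tea_light',.0075),):
  for c in('scene','side'):
    get_image(c);p=camera_params(c)
    for d in silhouettes(q,c)[:3]: print(q,round(d['p'],2),np.round(d['pixel']),d['mask'].sum(),np.round(ray(p,d['pixel'],z),3))
E
```

```text
{'vertical_fov': 60.64, 'cx': 249.859, 'cy': 189.417, 'T': [[0.368, 0.896, 0.248, 0.163], [0.93, -0.355, -0.098, 0.607], [0.0, 0.267, -0.964, 0.384], [0.0, 0.0, 0.0, 1.0]]}
tea_light 0.62 [170. 252.] 134 [0.478 0.277 0.007]
tea_light 0.61 [339. 284.] 538 [ 0.533 -0.446  0.007]
tea_light 0.42 [224. 176.] 65 [0.488 0.28  0.007]
```

View pics/crop.png

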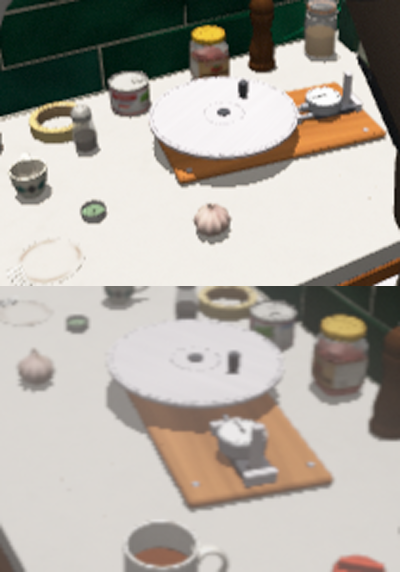

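```bash
cat >> h.py <<'E'
def tri(obs):
    A=[];b=[]
    for p,uv in obs:
        T=np.array(p['T']);f=fK(p);d=T[:3,:3]@np.array([(uv[0]-p['cx'])/f,(uv[1]-p['cy'])/f,1]);d/=np.linalg.norm(d);M=np.eye(3)-np.outer(d,d);A.append(M);b.append(M@T[:3,3])
    return np.linalg.lstsq(np.vstack(A),np.hstack(b),rcond=None)[0]
E
python3 - <<'E'
from h import *
s=camera_params('scene');d=camera_params('side')
for n,a,b,z in(('boss',(237,198.8),(272.3,189.8),.064),('knob',(247.5,183.5),(288.3,188.1),.091),('handle',(302.7,179.4),(298.4,235),.092),('tea',(168.7,250.5),(222.3,175.5),.015)):
    print(n,tri([(s,a),(d,b)]).round(3),ray(s,a,z).round(3),ray(d,b,z).round(3))
E
```

```text
boss [0.562 0.01  0.062] [0.558 0.012 0.064] [0.562 0.008 0.064]
knob [ 0.593 -0.047  0.09 ] [ 0.588 -0.045  0.091] [ 0.594 -0.046  0.091]
handle [ 0.53  -0.246  0.061] [ 0.518 -0.223  0.092] [ 0.483 -0.304  0.092]
tea [0.482 0.28  0.01 ] [0.476 0.282 0.015] [0.478 0.271 0.015]
```

Emit:
{"api": "jog_arm", "payload": {"motion": [[[-0.04, -0.03, -0.004, 0, 0, -0.08, -1], [-0.08, -0.06, -0.01, 0, 0, -0.16, -1], [-0.11, -0.09, -0.015, 0, 0, -0.24, -1], [-0.14, -0.11, -0.02, 0, 0, -0.32, -1], [-0.17, -0.14, -0.03, 0, 0, -0.4, -1], [-0.2, -0.16, -0.04, 0, 0, -0.48, -1], [-0.23, -0.19, -0.05, 0, 0, -0.57, -1], [-0.26, -0.21, -0.06, 0, 0, -0.66, -1], [-0.28, -0.23, -0.06, 0, 0, -0.75, -1], [-0.28, -0.23, -0.06, 0, 0, -0.85, -1]]]}}

```text
clock: 1.83
position: [0.4103, 0.2566, 0.2482]
ee_rot: [-0.726, 3.054, -0.003]
force: [0.2, 0.1, -0.7]
width: 1.0
gripper_force: 0.0
```

```bash
python3 - <<'E'
from h import *
st()
p=camera_params('wrist'); save('wrist','w1')
for d in silhouettes('tea_light','wrist')[:2]: print(round(d['p'],2),np.round(d['pixel']),d['mask'].sum(),np.round(ray(p,d['pixel'],.009),4))
E
```

```text
{'clock': 1.8333, 'position': [0.4103, 0.2566, 0.2482], 'ee_rot': [-0.7255, 3.0537, -0.0034], 'force': [0.1687, 0.0935, -0.745], 'width': 0.9997, 'joints': [-0.7076, 0.1518, 0.0411, 1.815, -0.0033, 1.1732, 1.3716]}
[[-0.893, -0.45, 0.003], [-0.45, 0.893, -0.001], [-0.002, -0.003, -1.0]]
0.96 [244. 211.] 626 [0.4856 0.2846 0.009 ]
```

Emit:
{"api": "jog_arm", "payload": {"motion": [[[0, -0.035, 0, 0, 0, 0, -1], [-0.005, -0.07, 0, 0, 0, 0, -1], [-0.01, -0.11, 0, 0, 0, 0, -1], [-0.01, -0.15, 0, 0, 0, 0, -1], [-0.015, -0.19, 0, 0, 0, 0, -1], [-0.02, -0.23, 0, 0, 0, 0, -1], [-0.02, -0.27, 0, 0, 0, 0, -1], [-0.023, -0.31, 0, 0, 0, 0, -1], [-0.023, -0.333, 0, 0, 0, 0, -1], [-0.023, -0.333, 0, 0, 0, 0, -1]]]}}

```text
clock: 2.77
position: [0.5796, -0.0271, 0.2463]
ee_rot: [0.721, -3.057, 0.004]
force: [-0.4, -0.1, -0.2]
width: 0.998
gripper_force: 0.0
```

```bash
python3 - <<'E'
from h import *
st()
p=camera_params('wrist'); save('wrist','w2')
for q,z in(('plate_centre',.06),('knob_top',.091),('handle_top',.09),('plunger_tip',.04)):
  for d in silhouettes(q,'wrist')[:2]:
    ys,xs=np.nonzero(d['mask']);print(q,round(d['p'],2),np.round(d['pixel']),d['mask'].sum(),xs.min(),xs.max(),ys.min(),ys.max(),np.round(ray(p,d['pixel'],z),4))
E
```

```text
{'clock': 2.7667, 'position': [0.5796, -0.0271, 0.2463], 'ee_rot': [0.7209, -3.0575, 0.0044], 'force': [-0.43, -0.1359, -0.2217], 'width': 0.9983, 'joints': [-0.2401, 0.3181, 0.261, 1.6134, -0.0831, 1.2208, 2.0708]}
[[-0.895, -0.447, 0.0], [-0.447, 0.895, -0.003], [0.001, -0.003, -1.0]]
plate_centre 0.82 [286. 154.] 36456 177 394 46 257 [0.5517 0.0062 0.06  ]
knob_top 0.97 [283. 149.] 36263 177 394 46 258 [ 0.5455 -0.0042  0.091 ]
handle_top 0.91 [141.  58.] 4152 86 194 23 97 [ 0.5281 -0.176   0.09  ]
plunger_tip 0.55 [185.  91.] 49 182 193 88 96 [ 0.5403 -0.1321  0.04  ]
```

View pics/w2.png

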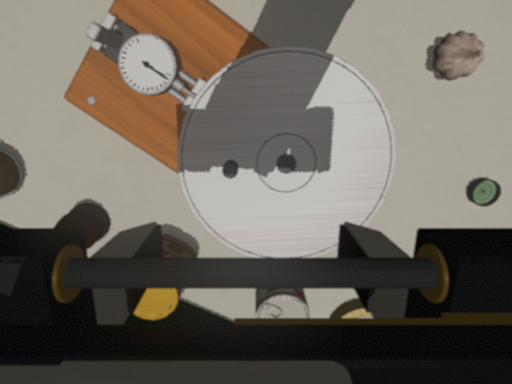

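```bash
python3 - <<'E'
from h import *
im=cv2.imread('pics/w2.png')
a=cv2.resize(im[5:115,75:215],None,fx=5,fy=5,interpolation=2)
cv2.imwrite('pics/c2.png',a)
p=camera_params('wrist')
d=silhouettes('plate_centre','wrist')[0]
c=max(cv2.findContours(d['mask'].astype('u1'),0,1)[0],key=len)
e=cv2.fitEllipse(c);print(e,ray(p,e[0],.06),ray(p,(287,163),.064))
print('knob',ray(p,(230,169),.091))
print(proj(p,[0.561,.010,.06]))
E
```

```text
((285.05645751953125, 152.1328582763672), (208.8023681640625, 220.5494384765625), 57.5163459777832) [0.54765299 0.01191168 0.06      ] [0.55749439 0.01946136 0.064     ]
knob [ 0.58871031 -0.03803284  0.091     ]
[278.20707431 161.35790509]
```

View pics/c2.png

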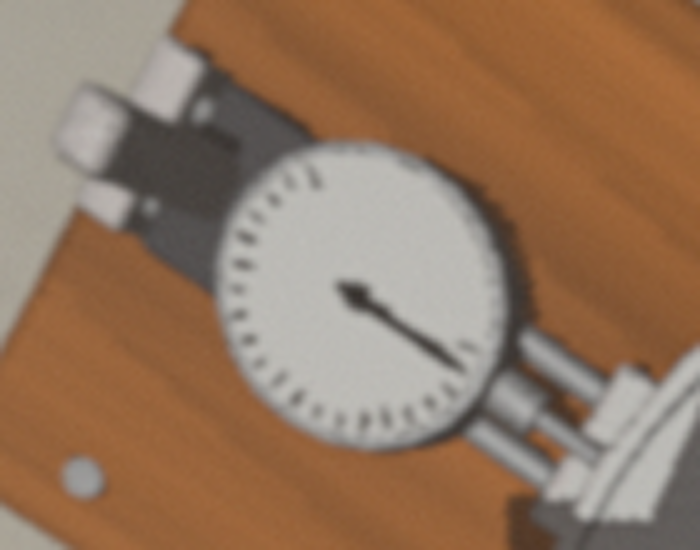

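```bash
cat >> h.py <<'E'
def dark(im,lo,hi,c,r):
    g=cv2.cvtColor(im,cv2.COLOR_RGB2GRAY);m=np.zeros_like(g);cv2.circle(m,c,r,255,-1);m=((g<hi)&(m>0)).astype('u1')
    n,l,s,ce=cv2.connectedComponentsWithStats(m)
    i=1+np.argmax(s[1:,4]);return ce[i],s[i,4]
E
python3 - <<'E'
from h import *
s=st()
p=camera_params('wrist'); im=save('wrist','w3');q=camera_params('wrist')
print(np.abs(np.array(p['T'])-q['T']).max())
b=dark(im,0,60,(287,163),14);k=dark(im,0,60,(230,169),14);print(b,k)
print(ray(p,b[0],.064),ray(p,k[0],.085))
print(silhouettes('tea_light','wrist')[0]['pixel'],ray(p,silhouettes('tea_light','wrist')[0]['pixel'],.008))
T=np.array(p['T']);Rt=R.from_rotvec(s['ee_rot']).as_matrix();print((Rt.T@(T[:3,3]-s['position'])).round(4),(Rt.T@T[:3,:3]).round(3).tolist(), p['vertical_fov'])
old=cv2.imread('pics/w2.png');print(cv2.phaseCorrelate(old[:,:,1][:220].astype('f4'),im[:,:,1][:220].astype('f4')))
for c in('scene','side'):
    i2=save(c,c+'3');P=camera_params(c);tip=proj(P,s['position']);print(c,tip,proj(P,[.558,.017,.064]))
cv2.imwrite('pics/sc3.png',cv2.resize(np.vstack([cv2.imread('pics/scene3.png')[100:250,150:350],cv2.imread('pics/side3.png')[100:250,190:390]]),None,fx=2,fy=2))
E
```

```text
{'clock': 3.0667, 'position': [0.5775, -0.02, 0.2468], 'ee_rot': [0.7381, -3.0536, -0.0014], 'force': [0.4502, 0.5262, -0.6616], 'width': 1.0014, 'joints': [-0.2461, 0.3141, 0.2548, 1.6172, -0.0839, 1.2212, 2.0707]}
[[-0.89, -0.457, -0.0], [-0.457, 0.89, 0.001], [-0.0, 0.001, -1.0]]
0.0002980031775247638
(array([280.43529412, 160.44117647]), np.int32(170)) (array([223.32142857, 165.10714286]), np.int32(140))
[0.55841938 0.01091084 0.064     ] [ 0.58953326 -0.04657537  0.085     ]
[479.7, 193.3] [0.47954637 0.2875312  0.008     ]
[ 0.0729  0.0003 -0.1971] [[0.001, -0.964, -0.267], [1.0, 0.001, 0.0], [0.0, -0.267, 0.964]] 60.640132534924156
((-6.574837627333352, 0.0725686618317809), 0.43958923134538863)
scene [242.22004986 143.61115177] [235.68373073 199.21322563]
side [282.5484741  143.29236494] [270.17411809 188.92680615]
```

View pics/sc3.png

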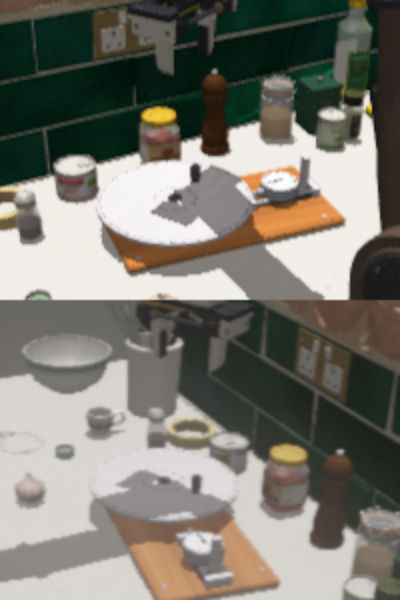

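```bash
python3 - <<'E'
from h import *
p=camera_params('wrist')
H=ray(p,(87,31),.092);D=ray(p,(140.8,64),.052);B=np.array([.5584,.0109,0])
for n,X in(('H',H),('D',D)):
    v=(X-B)[:2];print(n,X.round(4),np.hypot(*v).round(4),np.degrees(np.arctan2(v[1],v[0])).round(2))
P=camera_params('scene');print(ray(P,(302.7,179.4),.092))
print(ray(P,(150+305/2,100+158/2),.092))
E
```

```text
H [ 0.5289 -0.226   0.092 ] 0.2387 -97.09
D [ 0.5354 -0.1804  0.052 ] 0.1926 -96.84
[ 0.5176807  -0.22335214  0.092     ]
[ 0.52032088 -0.22444311  0.092     ]
```

Emit:
{"api": "jog_arm", "payload": {"motion": [[[0.025, -0.03, 0, 0, 0, 0.1, 1], [0.05, -0.06, 0, 0, 0, 0.2, 1], [0.075, -0.09, 0, 0, 0, 0.3, 1], [0.1, -0.12, 0.01, 0, 0, 0.4, 1], [0.12, -0.15, 0.03, 0, 0, 0.5, 1], [0.14, -0.175, 0.05, 0, 0, 0.594, 1], [0.155, -0.195, 0.07, 0, 0, 0.594, 1], [0.165, -0.205, 0.1, 0, 0, 0.594, 1], [0.169, -0.208, 0.12, 0, 0, 0.594, 1], [0.169, -0.208, 0.12, 0, 0, 0.594, 1]]], "force": 20}}

```text
clock: 4.15
position: [0.5185, -0.2848, 0.123]
ee_rot: [-0.196, -3.129, -0.002]
force: [-1.7, 1.0, 0.5]
width: 0.328
gripper_force: 0.0
```

```bash
python3 - <<'E'
from h import *
for i in range(5): get_image('scene')
s=st(); g=np.array([-.121,-.993]);v=np.array(s['position'])[:2]-[.5584,.0109];print('rad',v@g,'lat',v@[.993,-.121])
p=camera_params('side')
for q in ('mug','kitchen_timer'):
  get_image('side');d=silhouettes(q,'side')[0];print(q,d['p'],ray(p,d['pixel'],.045))
p=camera_params('wrist');save('wrist','w4');print(proj(p,[.5265,-.226,.092]))
E
```

```text
{'clock': 4.4, 'position': [0.5236, -0.2839, 0.1285], 'ee_rot': [0.1888, 3.1332, -0.0006], 'force': [0.7153, 0.2867, -0.2218], 'width': 0.1056, 'joints': [0.1048, 0.4566, 0.4305, 1.7493, -0.2242, 0.9815, 2.0717]}
[[-0.993, 0.12, 0.003], [0.12, 0.993, -0.001], [-0.003, -0.0, -1.0]]
rad 0.2969020750826482 lat 0.0010759341435540894
mug 0.76 [ 0.31541312 -0.3792256   0.045     ]
kitchen_timer 0.83 [ 0.50116533 -0.48366255  0.045     ]
[328.81832775 195.93473325]
```

View pics/w4.png

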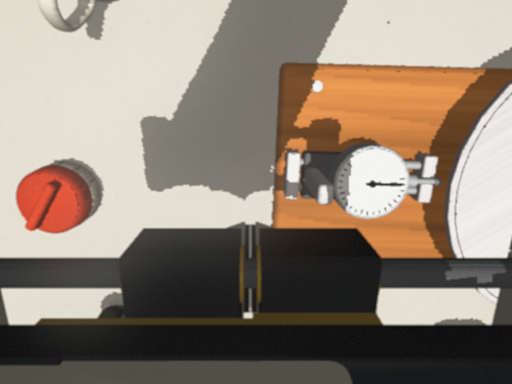

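Emit:
{"api": "jog_arm", "payload": {"motion": [[[0, 0, 0.02, 0, 0, 0, 1], [0, 0, 0.045, 0, 0, 0, 1], [0, 0, 0.062, 0, 0, 0, 1], [0, 0.005, 0.062, 0, 0, 0, 1], [0, 0.015, 0.062, 0, 0, 0, 1], [0, 0.025, 0.062, 0, 0, 0, 1], [0, 0.035, 0.062, 0, 0, 0, 1], [0, 0.043, 0.062, 0, 0, 0, 1], [0, 0.049, 0.062, 0, 0, 0, 1], [0, 0.052, 0.062, 0, 0, 0, 1]]]}}

```text
clock: 5.48
position: [0.529, -0.2311, 0.0654]
ee_rot: [0.188, 3.135, 0.001]
force: [0.5, 0.1, -0.8]
width: 0.009
gripper_force: 0.0
```

```bash
cat >> h.py <<'E'
def rad(s):
    g=np.array([-.121,-.993]);v=np.array(s['position'])[:2]-[.5584,.0109];print('rad',v@g,'lat',v@[.993,-.121])
E
python3 - <<'E'
from h import *
for i in range(2): get_image('scene')
s=st(); rad(s)
save('wrist','w5')
E
```

```text
{'clock': 5.5833, 'position': [0.5287, -0.2319, 0.0651], 'ee_rot': [0.1893, 3.1354, 0.0002], 'force': [-0.3274, -0.3066, -0.2996], 'width': 0.0062, 'joints': [0.037, 0.505, 0.4011, 1.8549, -0.2587, 0.8323, 2.0188]}
[[-0.993, 0.12, 0.001], [0.12, 0.993, 0.0], [-0.001, 0.0, -1.0]]
rad 0.24472427150050377 lat -0.00011374307943121895
```

Emit:
{"api": "jog_arm", "payload": {"motion": [[[0, 0.003, 0, 0, 0, 0, 1], [0, 0.005, 0, 0, 0, 0, 1], [0, 0.007, 0, 0, 0, 0, 1], [0, 0.008, 0, 0, 0, 0, 1]]]}}

```text
clock: 5.97
position: [0.5292, -0.2246, 0.0647]
ee_rot: [-0.192, -3.136, -0.0]
force: [-0.0, 0.6, -0.4]
width: 0.006
gripper_force: 0.0
```

Emit:
{"api": "jog_arm", "payload": {"motion": [[[0, 0.002, 0, 0, 0, 0, 1], [0, 0.004, 0, 0, 0, 0, 1]]]}}

```text
clock: 6.13
position: [0.5297, -0.2208, 0.0648]
ee_rot: [0.192, 3.136, -0.0]
force: [0.3, -0.7, 0.1]
width: 0.005
gripper_force: 0.0
```

```bash
python3 - <<'E'
from h import *
a=save('wrist','w6');b=save('side','side6');c=save('scene','scene6')
P=camera_params('wrist');s=st();rad(s)
A=cv2.resize(a[140:260,220:420],(600,360),interpolation=2)
B=cv2.resize(b[170:250,240:340],(300,240),interpolation=2);C=cv2.resize(c[150:230,250:350],(300,240),interpolation=2)
cv2.imwrite('pics/v6.png',np.vstack([A,np.hstack([B,C])])[:,:,::-1])
E
```

```text
{'clock': 6.2833, 'position': [0.5298, -0.2207, 0.0648], 'ee_rot': [-0.1909, -3.1358, -0.0001], 'force': [-0.4815, -0.0422, -0.6555], 'width': 0.0066, 'joints': [0.0165, 0.5009, 0.4012, 1.8633, -0.2575, 0.8283, 1.9981]}
[[-0.993, 0.121, -0.0], [0.121, 0.993, 0.0], [0.0, 0.0, -1.0]]
rad 0.23339538917371247 lat -0.0004018064572640309
```

View pics/v6.png

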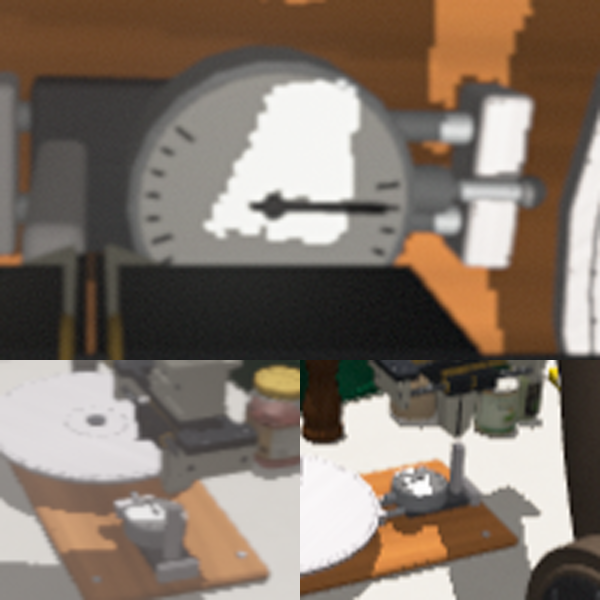

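```bash
python3 - <<'E'
from h import *
s=observe()
for c,o in(('scene',(250,150)),('side',(240,170))):
  P=camera_params(c);u=proj(P,s['position']);print(c,u,(u-o)*3)
P=camera_params('wrist');u=proj(P,s['position']);print(u,(u-[220,140])*3)
for z in(.052,.092):
  for t in(.2,.21,.22,.23,.24): print(z,t,*[((proj(camera_params(c),[.5584-.121*t,.0109-.993*t,z])-o)*3).round() for c,o in(('scene',(250,150)),('side',(240,170)),('wrist',(220,140)))])
E
```

```text
scene [299.46420685 184.91207712] [148.39262054 104.73623137]
side [297.41739129 224.59115384] [172.25217387 163.77346153]
[250.40047482 216.92733639] [ 91.20142447 230.78200916]
0.052 0.2 [122. 120.] [159. 157.] [239. 213.]
0.052 0.21 [130. 118.] [163. 162.] [194. 213.]
0.052 0.22 [138. 116.] [167. 167.] [150. 213.]
0.052 0.23 [145. 115.] [171. 173.] [105. 213.]
0.052 0.24 [153. 113.] [174. 178.] [ 61. 213.]
0.092 0.2 [124.  90.] [161. 124.] [270. 284.]
0.092 0.21 [132.  88.] [165. 129.] [216. 284.]
0.092 0.22 [140.  86.] [169. 134.] [163. 284.]
0.092 0.23 [147.  85.] [173. 139.] [109. 284.]
0.092 0.24 [155.  83.] [177. 144.] [ 55. 284.]
```

```bash
python3 - <<'E'
from h import *
s=camera_params('scene');d=camera_params('side')
for a,b in(((234,137.5),(270,127.5)),((252.5,127.5),(300,135))): print(tri([(s,a),(d,b)]))
print('now',tri([(s,(301.7,175)),(d,(295,213))]))
# wrist height check via plate width in w3
p=camera_params('wrist')
print(grasp_offset() if callable(grasp_offset) else grasp_offset)
im=cv2.imread('pics/w3.png')
np.save('pics/x.npy',im)
q=silhouettes('handle_top','side');q2=silhouettes('handle_top','scene')
for r in(q,q2):
  for e in r[:1]:
    ys,xs=np.nonzero(e['mask']);print(e['p'],xs.min(),xs.max(),ys.min(),ys.max())
E
```

```text
[0.55122806 0.02274395 0.28803109]
[ 0.60720158 -0.07225753  0.28497061]
now [ 0.5194556  -0.21933482  0.10874809]
0.0188
0.76 277 305 178 201
```

Emit:
{"api": "jog_arm", "payload": {"motion": [[[0, -0.015, 0, 0, 0, 0, 1], [0, -0.035, 0, 0, 0, 0, 1], [0, -0.05, 0, 0, 0, 0, 1], [0, -0.055, 0, 0, 0, 0, 1], [0, -0.055, 0, 0, 0, 0, 1], [0, -0.055, 0.01, 0, 0, 0, 1], [0, -0.055, 0.02, 0, 0, 0, 1], [0, -0.055, 0.03, 0, 0, 0, 1], [0, -0.055, 0.035, 0, 0, 0, 1], [0, -0.055, 0.035, 0, 0, 0, 1]]]}}

```text
clock: 7.22
position: [0.522, -0.2741, 0.0278]
ee_rot: [-0.19, -3.133, -0.002]
force: [-0.2, 0.5, 0.4]
width: 0.004
gripper_force: 0.0
```

Emit:
{"api": "jog_arm", "payload": {"motion": [[[0, 0.004, 0, 0, 0, 0, 1], [0, 0.008, 0, 0, 0, 0, 1], [0, 0.012, 0, 0, 0, 0, 1], [0, 0.016, 0, 0, 0, 0, 1], [0, 0.02, 0, 0, 0, 0, 1], [0, 0.024, 0, 0, 0, 0, 1], [0, 0.028, 0, 0, 0, 0, 1], [0, 0.032, 0, 0, 0, 0, 1]]]}}

```text
clock: 7.88
position: [0.5272, -0.245, 0.0302]
ee_rot: [0.193, 3.135, -0.003]
force: [0.2, -5.1, -1.6]
width: 0.004
gripper_force: 2.7
```

Emit:
{"api": "jog_arm", "payload": {"motion": [[[0, 0.004, 0, 0, 0, 0, 1], [0, 0.008, 0, 0, 0, 0, 1], [0, 0.011, 0, 0, 0, 0, 1], [0, 0.014, 0, 0, 0, 0, 1], [0, 0.016, 0, 0, 0, 0, 1], [0, 0.018, 0, 0, 0, 0, 1]]]}}

```text
clock: 8.38
position: [0.5298, -0.2272, 0.0302]
ee_rot: [0.193, 3.134, -0.003]
force: [1.6, -4.7, -2.0]
width: 0.004
gripper_force: 2.5
```

Emit:
{"api": "jog_arm", "payload": {"motion": [[[0, 0.002, 0, 0, 0, 0, 1], [0, 0.004, 0, 0, 0, 0, 1]]]}}

```text
clock: 8.55
position: [0.5303, -0.2237, 0.0302]
ee_rot: [0.193, 3.134, -0.004]
force: [0.6, -12.7, -2.6]
width: 0.003
gripper_force: 7.1
```

Emit:
{"api": "jog_arm", "payload": {"motion": [[[0, 0.002, 0, 0, 0, 0, 1], [0, 0.003, 0, 0, 0, 0, 1]]]}}

```text
clock: 8.72
position: [0.5303, -0.2238, 0.0304]
ee_rot: [0.196, 3.133, -0.01]
force: [1.0, -17.4, -5.5]
width: 0.004
gripper_force: 8.3
```

Emit:
{"api": "jog_arm", "payload": {"motion": [[[0, -0.015, 0, 0, 0, 0, 1], [0, -0.03, 0, 0, 0, 0, 1], [0, -0.03, -0.03, 0, 0, 0, 1], [0, -0.03, -0.065, 0, 0, 0, 0.5], [0, -0.01, -0.095, 0, 0, -0.1, 0], [-0.01, 0.03, -0.1, 0, 0, -0.2, -0.1], [-0.02, 0.07, -0.1, 0, 0, -0.3, -0.1], [-0.03, 0.11, -0.1, 0, 0, -0.4, -0.1], [-0.037, 0.15, -0.1, 0, 0, -0.5, -0.1], [-0.037, 0.175, -0.1, 0, 0, -0.594, -0.1]]]}}

```text
clock: 9.55
position: [0.5895, -0.0437, 0.13]
ee_rot: [-0.749, 3.049, 0.003]
force: [0.9, 0.2, -0.1]
width: 0.462
gripper_force: 0.0
```

```bash
python3 - <<'E'
from h import *
for i in range(3): get_image('side')
s=st();p=camera_params('wrist');im=save('wrist','w7')
g=cv2.cvtColor(im,cv2.COLOR_RGB2GRAY)
for X in([.5895,-.0466,.085],[.5584,.0109,.064]):
  u=proj(p,X);print(u); 
  try: c=dark(im,0,60,tuple(int(v) for v in u),16);print(c,ray(p,c[0],X[2]))
  except Exception as e: print(e)
cv2.imwrite('pics/v7.png',im[:,:,::-1])
E
```

```text
{'clock': 9.7, 'position': [0.5881, -0.0461, 0.1297], 'ee_rot': [-0.7429, 3.0524, 0.0022], 'force': [0.123, -0.6254, -0.0717], 'width': 0.5399, 'joints': [-0.1907, 0.4336, 0.251, 1.7483, -0.128, 0.9758, 2.1581]}
[[-0.888, -0.46, -0.0], [-0.46, 0.888, 0.001], [-0.0, 0.001, -1.0]]
[248.01841471 198.03289677]
(array([247.2890625, 191.890625 ]), np.int32(128)) [ 0.58538852 -0.04935224  0.085     ]
[326.80720711 189.29110715]
(array([325.50549451, 193.64285714]), np.int32(364)) [0.56213316 0.01187815 0.064     ]
```

View pics/v7.png

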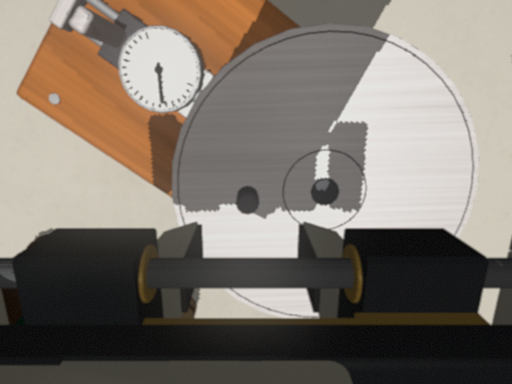

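Emit:
{"api": "jog_arm", "payload": {"motion": [[[0, 0, 0.03, 0, 0, 0, -0.1], [0, 0, 0.06, 0, 0, 0, -0.1], [0, 0, 0.08, 0, 0, 0, -0.1], [0, 0, 0.092, 0, 0, 0, -0.1], [0, 0, 0.097, 0, 0, 0, -0.1], [0, 0, 0.097, 0, 0, 0, 0.7], [0, 0, 0.097, 0, 0, 0, 1], [0, 0, 0.097, 0, 0, 0, 1], [0, 0, 0.097, 0, 0, 0, 1], [0, 0, 0.097, 0, 0, 0, 1]]], "force": 15}}

```text
clock: 10.58
position: [0.5887, -0.0497, 0.0338]
ee_rot: [-0.734, 3.053, -0.0]
force: [0.7, -0.4, 0.1]
width: 0.236
gripper_force: 0.0
```

Emit:
{"api": "jog_arm", "payload": {"motion": [[[0, 0, 0, 0, 0, 0, 1], [0, 0, 0, 0, 0, 0, 1]]]}}

```text
clock: 10.75
position: [0.588, -0.0486, 0.0336]
ee_rot: [-0.736, 3.054, 0.002]
force: [-3.6, 2.3, 5.6]
width: 0.189
gripper_force: 15.0
```

```bash
cat >> h.py <<'E'
G=np.array([-.121,-.993]);B=np.array([.5584,.0109]);up=-G;rt=np.array([.993,-.121])
ZD=.052
def patch(im,p,D,n=201,half=.038):
    a=np.linspace(-half,half,n);X,Y=np.meshgrid(a,-a)
    W=D+X[...,None]*rt+Y[...,None]*up; W=np.dstack([W,np.full(X.shape,ZD)]).reshape(-1,3)
    T=np.array(p['T']);c=(W-T[:3,3])@T[:3,:3];uv=fK(p)*c[:,:2]/c[:,2:]+[p['cx'],p['cy']]
    uv=uv.reshape(n,n,2).astype('f4')
    return cv2.remap(im,uv[...,0],uv[...,1],cv2.INTER_CUBIC)
def read(cam,im=None,p=None,D=None,name=None):
    p=p or camera_params(cam); im=get_image(cam) if im is None else im
    D=B+G*.1646 if D is None else D
    P=patch(im,p,D); g=cv2.cvtColor(P,cv2.COLOR_RGB2GRAY).astype('f4')
    bg=cv2.morphologyEx(g,cv2.MORPH_CLOSE,np.ones((41,41))); d=(bg-g)/(bg+1)
    th=np.radians(np.arange(0,360,2)); r=np.arange(25,62)
    v=np.array([cv2.remap(d,(100+r*np.sin(t)).astype('f4')[None],(100-r*np.cos(t)).astype('f4')[None],1).mean() for t in th])
    v=np.convolve(np.r_[v[-3:],v,v[:3]],np.ones(7)/7,'valid')
    i=v.argmax(); k=np.arange(i-6,i+7); w=np.clip(v[k%180]-np.median(v),0,None); a=(k*2*w).sum()/(w.sum()+1e-9)
    if name: cv2.imwrite(f'pics/{name}.png',P[:,:,::-1])
    return a%360, v.max()/np.median(v),P
def rall(name):
    s=observe(); v=np.array(s['position'])[:2]-B; print('clk',round(s['clock'],2),'pos',np.round(s['position'],4),'knobang',np.degrees(np.arctan2(v[1],v[0])).round(1),'r',np.hypot(*v).round(4),'F',np.round(s['force'],1),'w',round(s['width'],3))
    Ps=[]
    for c in('wrist','side','scene'):
        a,q,P=read(c);Ps.append(P);print(c,round(a,1),'mm',round(np.radians(a)/.33,2),'q',round(q,2))
    cv2.imwrite(f'pics/{name}.png',np.hstack(Ps)[:,:,::-1])
E
python3 - <<'E'
from h import *
rall('r0')
E
```

```text
clk 10.75 pos [ 0.588  -0.0486  0.0336] knobang -63.5 r 0.0664 F [-3.6  2.3  5.6] w 0.189
wrist 53.9 mm 2.85 q 75.15
side 112.0 mm 5.92 q 26.05
scene 81.7 mm 4.32 q 22.14
```

View pics/r0.png

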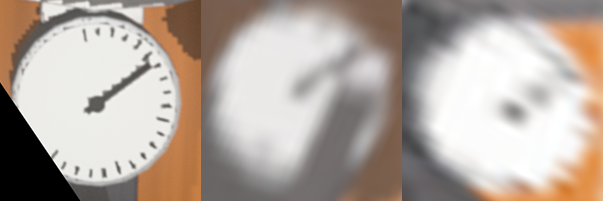

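```bash
python3 - <<'E'
import re
s=open('h.py').read()
s=s.replace("def read(cam,im=None","HUB=dict(wrist=(95,104),side=(100,95),scene=(112,112))\ndef read(cam,im=None")
s=s.replace("(100+r*np.sin(t))","(HUB[cam][0]+r*np.sin(t))").replace("(100-r*np.cos(t))","(HUB[cam][1]-r*np.cos(t))")
s=s.replace("    i=v.argmax()","    if cam=='side': v[45:88]=np.median(v)\n    i=v.argmax()").replace("r=np.arange(25,62)","r=np.arange(22,52)")
open('h.py','w').write(s)
E
cat > arc.py <<'E'
import numpy as np
def arc(phi0,steps,n=8,per=30,x=(-.888,-.46),y=(-.46,.888)):
    f=lambda a:65*np.array([np.cos(np.radians(a)),np.sin(np.radians(a))])
    base=f(phi0)
    for k in range(steps):
        rows=[]
        for i in range(1,n+1):
            d=f(phi0+per*(k+i/n))-base; d=np.round([d@x,d@y],0)/1000; rows.append([*d.tolist()])
        e=f(phi0+per*(k+1))-base; e=np.round([e@x,e@y],0); base=base+e[0]*np.array(x)+e[1]*np.array(y)
        print(k,rows)
E
python3 - <<'E'
from arc import arc; arc(-61.6,12)
from h import *
rall('r0b')
E
```

```text
0 [[-0.004, 0.0], [-0.008, 0.001], [-0.013, 0.001], [-0.017, 0.003], [-0.021, 0.004], [-0.025, 0.005], [-0.029, 0.007], [-0.032, 0.009]]
1 [[-0.004, 0.003], [-0.007, 0.005], [-0.011, 0.008], [-0.014, 0.011], [-0.016, 0.014], [-0.019, 0.017], [-0.022, 0.021], [-0.024, 0.024]]
2 [[-0.002, 0.004], [-0.003, 0.008], [-0.005, 0.012], [-0.006, 0.016], [-0.007, 0.02], [-0.007, 0.025], [-0.008, 0.029], [-0.008, 0.033]]
3 [[0.0, 0.004], [0.001, 0.009], [0.002, 0.013], [0.003, 0.017], [0.004, 0.021], [0.006, 0.025], [0.007, 0.029], [0.009, 0.032]]
4 [[0.003, 0.004], [0.005, 0.007], [0.008, 0.011], [0.011, 0.014], [0.014, 0.017], [0.018, 0.019], [0.021, 0.022], [0.025, 0.024]]
5 [[0.003, 0.002], [0.007, 0.003], [0.011, 0.005], [0.015, 0.006], [0.02, 0.007], [0.024, 0.008], [0.028, 0.008], [0.032, 0.008]]
6 [[0.005, -0.0], [0.009, -0.001], [0.013, -0.002], [0.017, -0.003], [0.021, -0.004], [0.025, -0.005], [0.029, -0.007], [0.033, -0.009]]
7 [[0.003, -0.003], [0.007, -0.005], [0.01, -0.008], [0.013, -0.011], [0.016, -0.014], [0.018, -0.017], [0.021, -0.021], [0.023, -0.025]]
8 [[0.002, -0.003], [0.004, -0.007], [0.005, -0.011], [0.006, -0.015], [0.007, -0.019], [0.008, -0.024], [0.008, -0.028], [0.008, -0.032]]
9 [[-0.0, -0.004], [-0.001, -0.009], [-0.001, -0.013], [-0.002, -0.017], [-0.004, -0.021], [-0.005, -0.025], [-0.007, -0.029], [-0.009, -0.033]]
10 [[-0.002, -0.003], [-0.005, -0.006], [-0.008, -0.01], [-0.011, -0.013], [-0.014, -0.016], [-0.017, -0.018], [-0.021, -0.021], [-0.024, -0.023]]
11 [[-0.004, -0.002], [-0.008, -0.003], [-0.012, -0.005], [-0.016, -0.006], [-0.02, -0.007], [-0.025, -0.008], [-0.029, -0.008], [-0.033, -0.008]]
clk 10.9 pos [ 0.5881 -0.0486  0.0336] knobang -63.5 r 0.0664 F [-2.7  1.9  4.7] w 0.187
wrist 53.8 mm 2.84 q 91.66
side 48.0 mm 2.54 q 27.13
scene 55.8 mm 2.95 q 18.57
```

All three cameras agree on the reading. Start winding, first one step as a test.

Emit:
{"api": "jog_arm", "payload": {"motion": [[[-0.004, 0, 0, 0, 0, 0, 1], [-0.008, 0.001, 0, 0, 0, 0, 1], [-0.013, 0.001, 0, 0, 0, 0, 1], [-0.017, 0.003, 0, 0, 0, 0, 1], [-0.021, 0.004, 0, 0, 0, 0, 1], [-0.025, 0.005, 0, 0, 0, 0, 1], [-0.029, 0.007, 0, 0, 0, 0, 1], [-0.032, 0.009, 0, 0, 0, 0, 1], [-0.032, 0.009, 0, 0, 0, 0, 1]]]}}

```text
clock: 11.8
position: [0.6122, -0.0252, 0.0336]
ee_rot: [0.737, -3.054, -0.003]
force: [-4.3, 4.3, 8.0]
width: 0.186
gripper_force: 15.0
```

```bash
python3 -c "from h import *;rall('r1')"
```

```text
clk 11.8 pos [ 0.6122 -0.0252  0.0336] knobang -33.9 r 0.0648 F [-4.3  4.3  8. ] w 0.186
wrist 34.6 mm 1.83 q inf
side 30.1 mm 1.59 q 20.07
scene 46.0 mm 2.43 q 7.36h.py:45: RuntimeWarning: divide by zero encountered in scalar divide
  return a%360, v.max()/np.median(v),P
```

Emit:
{"api": "jog_arm", "payload": {"motion": [[[-0.004, 0.003, 0, 0, 0, 0, 1], [-0.007, 0.005, 0, 0, 0, 0, 1], [-0.011, 0.008, 0, 0, 0, 0, 1], [-0.014, 0.011, 0, 0, 0, 0, 1], [-0.016, 0.014, 0, 0, 0, 0, 1], [-0.019, 0.017, 0, 0, 0, 0, 1], [-0.022, 0.021, 0, 0, 0, 0, 1], [-0.024, 0.024, 0, 0, 0, 0, 1], [-0.024, 0.024, 0, 0, 0, 0, 1]]]}}

```text
clock: 12.7
position: [0.6214, 0.0062, 0.0336]
ee_rot: [0.736, -3.052, -0.002]
force: [-7.9, 1.6, 10.7]
width: 0.188
gripper_force: 15.0
```

```bash
python3 -c "from h import *;rall('r2')"
```

```text
clk 12.7 pos [0.6214 0.0062 0.0336] knobang -4.2 r 0.0631 F [-7.9  1.6 10.7] w 0.188
wrist 0.0 mm 0.0 q nan
side 30.2 mm 1.6 q 20.44
scene 42.0 mm 2.22 q 7.71h.py:45: RuntimeWarning: invalid value encountered in scalar divide
  return a%360, v.max()/np.median(v),P
```

Emit:
{"api": "jog_arm", "payload": {"motion": [[[0, 0.004, 0, 0, 0, 0, 1], [-0.001, 0.009, 0, 0, 0, 0, 1], [-0.003, 0.013, 0, 0, 0, 0, 1], [-0.004, 0.017, 0, 0, 0, 0, 1], [-0.005, 0.021, 0, 0, 0, 0, 1], [-0.005, 0.026, 0, 0, 0, 0, 1], [-0.006, 0.03, 0, 0, 0, 0, 1], [-0.006, 0.034, 0, 0, 0, 0, 1], [-0.006, 0.034, 0, 0, 0, 0, 1]]]}}

```text
clock: 13.6
position: [0.613, 0.0401, 0.0336]
ee_rot: [-0.737, 3.053, 0.002]
force: [0.2, 1.6, 9.0]
width: 0.188
gripper_force: 15.0
```

```bash
python3 -W ignore -c "from h import *;rall('r3')"
```

```text
clk 13.6 pos [0.613  0.0401 0.0336] knobang 28.1 r 0.0619 F [0.2 1.6 9. ] w 0.188
wrist 0.0 mm 0.0 q nan
side 83.5 mm 4.41 q 15.54
scene 45.9 mm 2.43 q 7.33
```

Emit:
{"api": "jog_arm", "payload": {"motion": [[[0, 0.004, 0, 0, 0, 0, 1], [0.001, 0.009, 0, 0, 0, 0, 1], [0.002, 0.013, 0, 0, 0, 0, 1], [0.003, 0.017, 0, 0, 0, 0, 1], [0.004, 0.021, 0, 0, 0, 0, 1], [0.006, 0.025, 0, 0, 0, 0, 1], [0.007, 0.029, 0, 0, 0, 0, 1], [0.009, 0.032, 0, 0, 0, 0, 1], [0.009, 0.032, 0, 0, 0, 0, 1]]]}}

```text
clock: 14.5
position: [0.5901, 0.0638, 0.0335]
ee_rot: [-0.736, 3.053, 0.001]
force: [-0.1, 1.0, 10.6]
width: 0.188
gripper_force: 15.0
```

```bash
python3 -W ignore -c "from h import *;rall('r4')"
```

```text
clk 14.5 pos [0.5901 0.0638 0.0335] knobang 59.1 r 0.0617 F [-0.1  1.  10.6] w 0.188
wrist 0.0 mm 0.0 q nan
side 83.5 mm 4.42 q 12.64
scene 172.1 mm 9.1 q 13.64
```

Emit:
{"api": "jog_arm", "payload": {"motion": [[[0.003, 0.004, 0, 0, 0, 0, 1], [0.005, 0.007, 0, 0, 0, 0, 1], [0.008, 0.011, 0, 0, 0, 0, 1], [0.011, 0.014, 0, 0, 0, 0, 1], [0.014, 0.017, 0, 0, 0, 0, 1], [0.018, 0.019, 0, 0, 0, 0, 1], [0.021, 0.022, 0, 0, 0, 0, 1], [0.025, 0.024, 0, 0, 0, 0, 1], [0.025, 0.024, 0, 0, 0, 0, 1]]]}}

```text
clock: 15.4
position: [0.5563, 0.0733, 0.0335]
ee_rot: [-0.735, 3.054, 0.001]
force: [-2.1, -1.6, 11.9]
width: 0.188
gripper_force: 15.0
```

```bash
python3 -W ignore -c "from h import *;rall('r5')"
```

```text
clk 15.4 pos [0.5563 0.0733 0.0335] knobang 91.9 r 0.0624 F [-2.1 -1.6 11.9] w 0.188
wrist 0.0 mm 0.0 q nan
side 30.1 mm 1.59 q 18.87
scene 45.9 mm 2.43 q 7.31
```

Emit:
{"api": "jog_arm", "payload": {"motion": [[[0.003, 0.002, 0, 0, 0, 0, 1], [0.007, 0.003, 0, 0, 0, 0, 1], [0.011, 0.005, 0, 0, 0, 0, 1], [0.015, 0.006, 0, 0, 0, 0, 1], [0.02, 0.007, 0, 0, 0, 0, 1], [0.024, 0.008, 0, 0, 0, 0, 1], [0.028, 0.008, 0, 0, 0, 0, 1], [0.032, 0.008, 0, 0, 0, 0, 1], [0.032, 0.008, 0, 0, 0, 0, 1]]]}}

```text
clock: 16.3
position: [0.5247, 0.0651, 0.0335]
ee_rot: [-0.734, 3.054, 0.0]
force: [-0.8, -3.0, 10.7]
width: 0.189
gripper_force: 15.0
```

```bash
python3 -W ignore -c "from h import *;rall('r6')"
```

```text
clk 16.3 pos [0.5247 0.0651 0.0335] knobang 121.9 r 0.0639 F [-0.8 -3.  10.7] w 0.189
wrist 0.0 mm 0.0 q nan
side 83.6 mm 4.42 q 14.39
scene 47.8 mm 2.53 q 7.08
```

Emit:
{"api": "jog_arm", "payload": {"motion": [[[0.005, 0, 0, 0, 0, 0, 1], [0.009, -0.001, 0, 0, 0, 0, 1], [0.013, -0.002, 0, 0, 0, 0, 1], [0.017, -0.003, 0, 0, 0, 0, 1], [0.021, -0.004, 0, 0, 0, 0, 1], [0.025, -0.005, 0, 0, 0, 0, 1], [0.029, -0.007, 0, 0, 0, 0, 1], [0.033, -0.009, 0, 0, 0, 0, 1], [0.033, -0.009, 0, 0, 0, 0, 1]]]}}

```text
clock: 17.2
position: [0.5005, 0.0417, 0.0335]
ee_rot: [-0.733, 3.052, -0.001]
force: [2.9, -3.4, 8.0]
width: 0.189
gripper_force: 15.0
```

```bash
python3 -W ignore -c "from h import *;rall('r7')"
```

```text
clk 17.2 pos [0.5005 0.0417 0.0335] knobang 152.0 r 0.0656 F [ 2.9 -3.4  8. ] w 0.189
wrist 0.0 mm 0.0 q nan
side 83.5 mm 4.42 q 15.19
scene 47.8 mm 2.53 q 7.35
```

Emit:
{"api": "jog_arm", "payload": {"motion": [[[0.003, -0.003, 0, 0, 0, 0, 1], [0.007, -0.005, 0, 0, 0, 0, 1], [0.01, -0.008, 0, 0, 0, 0, 1], [0.013, -0.011, 0, 0, 0, 0, 1], [0.016, -0.014, 0, 0, 0, 0, 1], [0.018, -0.017, 0, 0, 0, 0, 1], [0.021, -0.021, 0, 0, 0, 0, 1], [0.023, -0.025, 0, 0, 0, 0, 1], [0.023, -0.025, 0, 0, 0, 0, 1]]]}}

```text
clock: 18.1
position: [0.4913, 0.0095, 0.0335]
ee_rot: [-0.734, 3.053, 0.0]
force: [2.3, -2.2, 8.2]
width: 0.187
gripper_force: 15.0
```

```bash
python3 -W ignore -c "from h import *;rall('r8')"
```

```text
clk 18.1 pos [0.4913 0.0095 0.0335] knobang -178.8 r 0.0671 F [ 2.3 -2.2  8.2] w 0.187
wrist 0.0 mm 0.0 q nan
side 30.1 mm 1.59 q 18.2
scene 47.8 mm 2.53 q 7.34
```

Emit:
{"api": "jog_arm", "payload": {"motion": [[[0.002, -0.003, 0, 0, 0, 0, 1], [0.004, -0.007, 0, 0, 0, 0, 1], [0.005, -0.011, 0, 0, 0, 0, 1], [0.006, -0.015, 0, 0, 0, 0, 1], [0.007, -0.019, 0, 0, 0, 0, 1], [0.008, -0.024, 0, 0, 0, 0, 1], [0.008, -0.028, 0, 0, 0, 0, 1], [0.008, -0.032, 0, 0, 0, 0, 1], [0.008, -0.032, 0, 0, 0, 0, 1]]]}}

```text
clock: 19.0
position: [0.4989, -0.0222, 0.0335]
ee_rot: [-0.735, 3.053, 0.001]
force: [2.1, -1.0, 10.2]
width: 0.189
gripper_force: 15.0
```

```bash
python3 -W ignore -c "from h import *;rall('r9')"
```

```text
clk 19.0 pos [ 0.4989 -0.0222  0.0335] knobang -150.9 r 0.0681 F [ 2.1 -1.  10.2] w 0.189
wrist 38.4 mm 2.03 q 210.72
side 30.2 mm 1.6 q 21.85
scene 45.8 mm 2.42 q 7.44
```

Emit:
{"api": "jog_arm", "payload": {"motion": [[[0, -0.004, 0, 0, 0, 0, 1], [-0.001, -0.009, 0, 0, 0, 0, 1], [-0.001, -0.013, 0, 0, 0, 0, 1], [-0.002, -0.017, 0, 0, 0, 0, 1], [-0.004, -0.021, 0, 0, 0, 0, 1], [-0.005, -0.025, 0, 0, 0, 0, 1], [-0.007, -0.029, 0, 0, 0, 0, 1], [-0.009, -0.033, 0, 0, 0, 0, 1], [-0.009, -0.033, 0, 0, 0, 0, 1]]]}}

```text
clock: 19.9
position: [0.5221, -0.0471, 0.0335]
ee_rot: [-0.735, 3.052, 0.001]
force: [2.5, 0.4, 8.8]
width: 0.185
gripper_force: 15.0
```

```bash
python3 -W ignore -c "from h import *;rall('r10')"
```

```text
clk 19.9 pos [ 0.5221 -0.0471  0.0335] knobang -122.0 r 0.0684 F [2.5 0.4 8.8] w 0.185
wrist 36.7 mm 1.94 q 129.1
side 84.0 mm 4.44 q 5.39
scene 296.3 mm 15.67 q 19.25
```

Emit:
{"api": "jog_arm", "payload": {"motion": [[[-0.002, -0.003, 0, 0, 0, 0, 1], [-0.005, -0.006, 0, 0, 0, 0, 1], [-0.008, -0.01, 0, 0, 0, 0, 1], [-0.011, -0.013, 0, 0, 0, 0, 1], [-0.014, -0.016, 0, 0, 0, 0, 1], [-0.017, -0.018, 0, 0, 0, 0, 1], [-0.021, -0.021, 0, 0, 0, 0, 1], [-0.024, -0.023, 0, 0, 0, 0, 1], [-0.024, -0.023, 0, 0, 0, 0, 1]]]}}

```text
clock: 20.8
position: [0.5535, -0.0567, 0.0335]
ee_rot: [-0.736, 3.053, 0.001]
force: [1.5, -0.5, 10.9]
width: 0.187
gripper_force: 15.0
```

```bash
python3 -W ignore -c "from h import *;rall('r11')
# background-differenced needle angles, side and scene
Ps=[cv2.imread(f'pics/r{k}.png',0).astype('f4') for k in [0]+list(range(1,12))]
for c,o in(('side',201),('scene',402)):
  S=np.array([P[:,o:o+201] for P in Ps]);bg=np.percentile(S,75,axis=0)
  for k in range(12):
    d=np.clip(bg-S[k],0,None);r=np.arange(18,50);th=np.radians(np.arange(0,360,3))
    v=np.array([cv2.remap(d,(HUB[c][0]+r*np.sin(t)).astype('f4')[None],(HUB[c][1]-r*np.cos(t)).astype('f4')[None],1).mean() for t in th]);v=np.convolve(np.r_[v[-2:],v,v[:2]],np.ones(5)/5,'valid')
    i=v.argmax();print(c,k,i*3,round(v[i],1),round(np.median(v),1))
M=np.vstack([np.hstack([cv2.imread(f'pics/r{k}.png')[:,201:] for k in (j,j+1)]) for j in range(0,12,2)])
cv2.imwrite('pics/m.png',cv2.resize(M,(400,600),interpolation=cv2.INTER_AREA))
"
```

```text
clk 20.8 pos [ 0.5535 -0.0567  0.0335] knobang -94.1 r 0.0678 F [ 1.5 -0.5 10.9] w 0.187
wrist 88.4 mm 4.68 q 94.78
side 50.0 mm 2.64 q 30.37
scene 82.1 mm 4.34 q 13.35
side 0 48 43.5 0.5
side 1 36 17.6 1.3
side 2 36 19.9 0.3
side 3 204 3.8 0.3
side 4 165 41.7 0.2
side 5 36 20.5 0.0
side 6 204 3.5 0.0
side 7 21 3.5 0.1
side 8 36 17.1 0.3
side 9 36 19.5 0.3
side 10 327 71.8 1.8
side 11 51 68.3 0.6
scene 0 57 30.9 0.4
scene 1 30 2.7 0.1
scene 2 33 4.6 0.2
scene 3 42 2.6 0.2
scene 4 174 33.2 0.8
scene 5 30 5.2 0.2
scene 6 36 2.5 0.1
scene 7 30 2.7 0.2
scene 8 33 4.0 0.1
scene 9 33 4.7 0.3
scene 10 303 104.6 0.5
scene 11 84 92.6 0.6
```

```bash
python3 - <<'E'
import numpy as np
from scipy.optimize import least_squares
P=np.array([[.588,-.0486],[.6122,-.0252],[.6214,.0062],[.613,.0401],[.5901,.0638],[.5563,.0733],[.5247,.0651],[.5005,.0417],[.4913,.0095],[.4989,-.0222],[.5221,-.0471],[.5535,-.0567]])
r=least_squares(lambda q:np.hypot(*(P-q[:2]).T)-q[2],[.558,.01,.065]);c=r.x;print(c,r.fun.round(4))
a=np.degrees(np.arctan2(*(P-c[:2]).T[::-1]));print(a.round(1))
from arc import arc
p0=a[-1];arc(p0,2,n=10,per=63);arc(p0+126,9,n=2,per=6)
E
```

```text
[0.55634134 0.00824048 0.06505336] [ 0.      0.0001  0.     -0.0001 -0.      0.      0.      0.      0.
 -0.      0.     -0.0001]
[ -60.9  -30.9   -1.8   29.3   58.7   90.   119.1  149.1  178.9 -152.1
 -121.7  -92.5]
0 [[-0.006, -0.003], [-0.013, -0.006], [-0.02, -0.007], [-0.027, -0.008], [-0.034, -0.009], [-0.041, -0.008], [-0.048, -0.007], [-0.055, -0.005], [-0.062, -0.002], [-0.068, 0.002]]
1 [[-0.006, 0.004], [-0.011, 0.009], [-0.016, 0.014], [-0.02, 0.02], [-0.023, 0.026], [-0.026, 0.033], [-0.028, 0.04], [-0.029, 0.047], [-0.029, 0.054], [-0.029, 0.061]]
0 [[0.0, 0.003], [0.001, 0.007]]
1 [[0.001, 0.003], [0.002, 0.006]]
2 [[0.001, 0.003], [0.002, 0.007]]
3 [[0.002, 0.003], [0.003, 0.006]]
4 [[0.002, 0.003], [0.004, 0.005]]
5 [[0.002, 0.003], [0.004, 0.006]]
6 [[0.003, 0.002], [0.005, 0.004]]
7 [[0.003, 0.003], [0.006, 0.005]]
8 [[0.002, 0.002], [0.005, 0.003]]
```

```bash
cat > sc.py <<'E'
from h import *
def go(name):
    s=observe();v=np.array(s['position'])[:2]-[.55634,.00824];phi=np.degrees(np.arctan2(v[1],v[0]));out=[]
    for c,o in(('scene',402),('side',201)):
        S=np.array([cv2.imread(f'pics/r{k}.png',0)[:,o:o+201] for k in(0,1,2,3,5,6,7,8,9)]).astype('f4');bg=np.percentile(S,75,axis=0)
        P=patch(get_image(c),camera_params(c),B+G*.1646);cv2.imwrite(f'pics/{name}{c}.png',P[:,:,::-1])
        d=np.clip(bg-cv2.cvtColor(P,cv2.COLOR_RGB2GRAY),0,None);r=np.arange(16,50);th=np.radians(np.arange(0,360,2))
        v=np.array([cv2.remap(d,(HUB[c][0]+r*np.sin(t)).astype('f4')[None],(HUB[c][1]-r*np.cos(t)).astype('f4')[None],1).mean() for t in th]);v=np.convolve(np.r_[v[-4:],v,v[:4]],np.ones(9)/9,'valid')
        i=v.argmax();k=np.arange(i-8,i+9);w=np.clip(v[k%180]-np.median(v),0,None)**2;out+=[c,round((2*k*w).sum()/w.sum(),1),round(float(v[i]),1)]
    print(name,'clk',round(s['clock'],2),'phi',phi.round(2),*out,'F',np.round(s['force'],1))
import sys;go(sys.argv[1])
E
```

Emit:
{"api": "jog_arm", "payload": {"motion": [[[-0.006, -0.003, 0, 0, 0, 0, 1], [-0.013, -0.006, 0, 0, 0, 0, 1], [-0.02, -0.007, 0, 0, 0, 0, 1], [-0.027, -0.008, 0, 0, 0, 0, 1], [-0.034, -0.009, 0, 0, 0, 0, 1], [-0.041, -0.008, 0, 0, 0, 0, 1], [-0.048, -0.007, 0, 0, 0, 0, 1], [-0.055, -0.005, 0, 0, 0, 0, 1], [-0.062, -0.002, 0, 0, 0, 0, 1], [-0.068, 0.002, 0, 0, 0, 0, 1]]]}}

```text
clock: 21.78
position: [0.6125, -0.0245, 0.0335]
ee_rot: [0.735, -3.054, -0.0]
force: [-0.4, -3.0, 10.7]
width: 0.191
gripper_force: 15.0
```

Emit:
{"api": "jog_arm", "payload": {"motion": [[[-0.006, 0.004, 0, 0, 0, 0, 1], [-0.011, 0.009, 0, 0, 0, 0, 1], [-0.016, 0.014, 0, 0, 0, 0, 1], [-0.02, 0.02, 0, 0, 0, 0, 1], [-0.023, 0.026, 0, 0, 0, 0, 1], [-0.026, 0.033, 0, 0, 0, 0, 1], [-0.028, 0.04, 0, 0, 0, 0, 1], [-0.029, 0.047, 0, 0, 0, 0, 1], [-0.029, 0.054, 0, 0, 0, 0, 1], [-0.029, 0.061, 0, 0, 0, 0, 1]]]}}

```text
clock: 22.62
position: [0.6112, 0.0433, 0.0335]
ee_rot: [-0.735, 3.053, -0.0]
force: [1.2, -3.4, 9.8]
width: 0.187
gripper_force: 15.0
```

Emit:
{"api": "jog_arm", "payload": {"motion": [[[0, 0.003, 0, 0, 0, 0, 1], [0.001, 0.007, 0, 0, 0, 0, 1], [0.001, 0.007, 0, 0, 0, 0, 1]]]}}

```text
clock: 22.87
position: [0.6062, 0.05, 0.0335]
ee_rot: [-0.737, 3.053, 0.001]
force: [-0.4, 0.6, 9.2]
width: 0.19
gripper_force: 15.0
```

```bash
python3 sc.py a0
```

```text
a0 clk 22.87 phi 39.96 scene 54.0 17.0 side 46.8 33.7 F [-0.4  0.6  9.2]
```

Emit:
{"api": "jog_arm", "payload": {"motion": [[[0.001, 0.003, 0, 0, 0, 0, 1], [0.002, 0.006, 0, 0, 0, 0, 1], [0.002, 0.006, 0, 0, 0, 0, 1]]]}}

```text
clock: 23.22
position: [0.6022, 0.0544, 0.0335]
ee_rot: [-0.736, 3.053, 0.001]
force: [1.2, 0.3, 8.1]
width: 0.189
gripper_force: 15.0
```

```bash
python3 sc.py a1
```

```text
a1 clk 23.22 phi 45.2 scene 85.5 46.4 side 64.2 30.5 F [1.2 0.3 8.1]
```

Emit:
{"api": "jog_arm", "payload": {"motion": [[[0.001, 0.003, 0, 0, 0, 0, 1], [0.002, 0.007, 0, 0, 0, 0, 1], [0.002, 0.007, 0, 0, 0, 0, 1]]]}}

```text
clock: 23.57
position: [0.5967, 0.0592, 0.0335]
ee_rot: [-0.736, 3.054, 0.001]
force: [0.3, -0.6, 9.7]
width: 0.192
gripper_force: 15.0
```

```bash
python3 sc.py a2
```

```text
a2 clk 23.57 phi 51.59 scene 137.7 69.3 side 121.8 16.7 F [ 0.3 -0.6  9.7]
```

Emit:
{"api": "jog_arm", "payload": {"motion": [[[0.002, 0.003, 0, 0, 0, 0, 1], [0.003, 0.006, 0, 0, 0, 0, 1], [0.003, 0.006, 0, 0, 0, 0, 1]]]}}

```text
clock: 23.92
position: [0.5914, 0.0631, 0.0335]
ee_rot: [-0.736, 3.054, 0.001]
force: [-0.5, -0.6, 10.6]
width: 0.184
gripper_force: 15.0
```

```bash
python3 sc.py a3
```

```text
a3 clk 23.92 phi 57.4 scene 174.2 33.8 side 161.9 36.4 F [-0.5 -0.6 10.6]
```

Emit:
{"api": "jog_arm", "payload": {"motion": [[[0.002, 0.003, 0, 0, 0, 0, 1], [0.004, 0.005, 0, 0, 0, 0, 1], [0.004, 0.005, 0, 0, 0, 0, 1]]]}}

```text
clock: 24.27
position: [0.5857, 0.0663, 0.0335]
ee_rot: [-0.736, 3.053, 0.002]
force: [-0.1, 0.6, 10.2]
width: 0.19
gripper_force: 15.0
```

```bash
python3 sc.py a4
```

```text
a4 clk 24.27 phi 63.14 scene 186.2 36.5 side 177.4 51.4 F [-0.1  0.6 10.2]
```

Emit:
{"api": "jog_arm", "payload": {"motion": [[[0.002, 0.003, 0, 0, 0, 0, 1], [0.004, 0.006, 0, 0, 0, 0, 1], [0.004, 0.006, 0, 0, 0, 0, 1]]]}}

```text
clock: 24.62
position: [0.5789, 0.0692, 0.0335]
ee_rot: [-0.736, 3.054, 0.001]
force: [-1.8, -0.3, 10.8]
width: 0.191
gripper_force: 15.0
```

```bash
python3 sc.py a5
```

```text
a5 clk 24.62 phi 69.69 scene 157.4 53.9 side 155.9 42.4 F [-1.8 -0.3 10.8]
```

Emit:
{"api": "jog_arm", "payload": {"motion": [[[0.003, 0.002, 0, 0, 0, 0, 1], [0.005, 0.004, 0, 0, 0, 0, 1], [0.005, 0.004, 0, 0, 0, 0, 1]]]}}

```text
clock: 24.97
position: [0.5728, 0.0711, 0.0335]
ee_rot: [-0.736, 3.054, 0.002]
force: [-1.2, 0.8, 11.1]
width: 0.193
gripper_force: 15.0
```

```bash
python3 sc.py a6
```

```text
a6 clk 24.97 phi 75.33 scene 126.2 77.2 side 92.4 19.5 F [-1.2  0.8 11.1]
```

Emit:
{"api": "jog_arm", "payload": {"motion": [[[0.003, 0.003, 0, 0, 0, 0, 1], [0.006, 0.005, 0, 0, 0, 0, 1], [0.006, 0.005, 0, 0, 0, 0, 1]]]}}

```text
clock: 25.32
position: [0.5651, 0.0727, 0.0335]
ee_rot: [-0.736, 3.054, 0.002]
force: [0.0, 0.6, 9.8]
width: 0.188
gripper_force: 15.0
```

```bash
python3 sc.py a7
```

```text
a7 clk 25.32 phi 82.3 scene 76.5 35.5 side 63.9 37.6 F [0.  0.6 9.8]
```

Emit:
{"api": "jog_arm", "payload": {"motion": [[[-0.004, -0.003, 0, 0, 0, 0, 1], [-0.0085, -0.007, 0, 0, 0, 0, 1], [-0.012, -0.011, 0, 0, 0, 0, 1], [-0.0155, -0.0155, 0, 0, 0, 0, 1], [-0.0155, -0.0155, 0, 0, 0, 0, 1], [-0.0155, -0.0155, 0, 0, 0, 0, 1]]]}}

```text
clock: 25.92
position: [0.5873, 0.0654, 0.0335]
ee_rot: [-0.735, 3.052, 0.001]
force: [2.5, 0.5, 6.6]
width: 0.188
gripper_force: 15.0
```

```bash
python3 sc.py b0
```

```text
b0 clk 25.92 phi 61.54 scene 182.5 41.4 side 176.2 56.2 F [2.5 0.5 6.6]
```

Emit:
{"api": "jog_arm", "payload": {"motion": [[[0.001, 0.0012, 0, 0, 0, 0, 1], [0.001, 0.0012, 0, 0, 0, 0, 1], [0.001, 0.0012, 0, 0, 0, 0, 1]]]}}

```text
clock: 26.27
position: [0.5854, 0.0664, 0.0335]
ee_rot: [-0.736, 3.053, 0.001]
force: [1.9, 0.2, 7.0]
width: 0.189
gripper_force: 15.0
```

```bash
python3 sc.py b1
```

```text
b1 clk 26.27 phi 63.42 scene 186.1 39.6 side 177.5 51.3 F [1.9 0.2 7. ]
```

Emit:
{"api": "jog_arm", "payload": {"motion": [[[0, 0, 0, 0, 0, 0, 0.2], [0, 0, 0, 0, 0, 0, 0], [0, 0, 0, 0, 0, 0, -0.2], [0, 0, -0.02, 0, 0, 0, -0.2], [0, 0, -0.05, 0, 0, 0, -0.2], [0, 0, -0.09, 0, 0, 0, -0.2], [0.03, -0.02, -0.12, 0, 0, 0, -0.2], [0.06, -0.04, -0.15, 0, 0, 0, -0.2], [0.08, -0.06, -0.17, 0, 0, 0, -0.2], [0.09, -0.07, -0.18, 0, 0, 0, -0.2]]]}}

```text
clock: 27.2
position: [0.5353, -0.0421, 0.2156]
ee_rot: [-0.729, 3.054, -0.002]
force: [1.5, -0.9, 0.3]
width: 0.602
gripper_force: 0.0
```

```bash
python3 - <<'E'
from h import *
for i in range(5): get_image('side')
s=st();p=camera_params('wrist');im=save('wrist','w8')
print('dial',read('wrist',im,p,name='d8')[:2])
for n,X in(('knob',[.5584+.065*np.cos(np.radians(62.8)),.0109+.065*np.sin(np.radians(62.8)),.091]),('boss',[.5584,.0109,.064])):
  u=proj(p,X);print(n,u)
  try: c=dark(im,0,60,tuple(int(v) for v in u),16);print(c,ray(p,c[0],X[2]))
  except Exception as e: print(e)
g=cv2.cvtColor(im,cv2.COLOR_RGB2GRAY)
m=[d for d in silhouettes('turntable','wrist')][0]['mask'];print(m.sum())
c=max(cv2.findContours(m.astype('u1'),0,1)[0],key=len)[:,0,:].astype(float)
# back-project edge points to z=.06, fit circle
W=np.array([ray(p,q,.06)[:2] for q in c]);
from scipy.optimize import least_squares
r=least_squares(lambda q:np.hypot(*(W-q[:2]).T)-.13,[.558,.011],loss='soft_l1',f_scale=.001);print('circle',r.x,np.median(np.abs(r.fun)),W.min(0),W.max(0))
d=silhouettes('tea_light','wrist')
for e in d[:1]: print('tea',e['p'],e['pixel'],ray(p,e['pixel'],.009))
E
```

```text
{'clock': 27.45, 'position': [0.536, -0.0368, 0.2119], 'ee_rot': [0.7361, -3.0527, -0.0018], 'force': [0.1676, 0.7623, 0.526], 'width': 0.6003, 'joints': [-0.2747, 0.2721, 0.3121, 1.7691, -0.0928, 1.1164, 2.1116]}
[[-0.89, -0.456, -0.002], [-0.456, 0.89, 0.001], [0.001, 0.001, -1.0]]
dial (np.float64(179.92375966289046), np.float64(51.17314573756676))
knob [314.96146597 260.98887323]
(array([313.81960227, 260.99715909]), np.int32(704)) [0.58867675 0.06762975 0.091     ]
boss [278.54162612 206.10798288]
attempt to get argmax of an empty sequence
31509
circle [0.56174683 0.01040653] 0.0022150766598556942 [ 0.43209294 -0.118315  ] [0.6568513  0.13310444]
tea 0.97 [486.6, 235.9] [0.48358244 0.28728044 0.009     ]
```

```bash
cat > axis.py <<'E'
from h import *
p=camera_params('wrist')
def score(g,p,c,R,z,sg=1):
    t=np.radians(np.arange(0,360,1));
    W=np.c_[c[0]+R*np.cos(t),c[1]+R*np.sin(t),np.full(t.size,z)]
    T=np.array(p['T']);q=(W-T[:3,3])@T[:3,:3];uv=(fK(p)*q[:,:2]/q[:,2:]+[p['cx'],p['cy']]).astype('f4')
    v=cv2.remap(g,uv[:,0][None],uv[:,1][None],1,borderMode=cv2.BORDER_CONSTANT,borderValue=0)[0]
    return v
def find(f,c,R,z):
    g=cv2.GaussianBlur(cv2.imread(f,0).astype('f4'),(0,0),.8)
    best=[]
    for dx in np.arange(-10,10.1,1):
        for dy in np.arange(-10,10.1,1):
            cc=[.559+dx/1000,.0105+dy/1000]
            a=score(g,c,cc,R-.0025,z);b=score(g,c,cc,R+.0025,z)
            best.append((np.clip(np.abs(a-b),0,40).mean(),cc[0],cc[1]))
    best.sort(reverse=True);return np.round(best[0],4),np.round(np.mean(best[:6],0),4)
s=camera_params('scene');d=camera_params('side')
for n,f,c in(('w8','pics/w8.png',p),('scene0','pics/scene0.png',s),('side0','pics/side0.png',d)):
    print(n,'plate',*find(f,c,.13,.06),'boss',*find(f,c,.012,.064))
E
python3 axis.py
```

```text
w8 plate [1.63061e+01 5.62000e-01 1.15000e-02] [1.5521e+01 5.6300e-01 1.0300e-02] boss [4.00e+01 5.62e-01 1.15e-02] [4.000e+01 5.615e-01 1.100e-02]
scene0 plate [2.62012e+01 5.63000e-01 1.15000e-02] [2.61883e+01 5.62000e-01 1.13000e-02] boss [4.00e+01 5.61e-01 1.35e-02] [4.000e+01 5.608e-01 1.170e-02]
side0 plate [1.60134e+01 5.64000e-01 1.15000e-02] [1.59392e+01 5.63800e-01 1.17000e-02] boss [3.18446e+01 5.60000e-01 9.50000e-03] [3.15771e+01 5.59500e-01 9.00000e-03]
```

Emit:
{"api": "jog_arm", "payload": {"motion": [[[-0.01, 0.03, 0, 0, 0, 0, -0.3], [-0.02, 0.068, 0, 0, 0, 0, -0.3], [-0.033, 0.106, 0, 0, 0, 0, -0.3], [-0.045, 0.144, 0, 0, 0, 0, -0.3], [-0.057, 0.182, 0, 0, 0, 0, -0.3], [-0.07, 0.22, 0, 0, 0, 0, -0.3], [-0.082, 0.255, 0, 0, 0, 0, -0.3], [-0.092, 0.285, 0, 0, 0, 0, -0.3], [-0.098, 0.303, 0, 0, 0, 0, -0.3], [-0.1, 0.311, 0, 0, 0, 0, -0.3]]]}}

```text
clock: 28.43
position: [0.4821, 0.2891, 0.2116]
ee_rot: [0.744, -3.05, -0.001]
force: [-0.3, 0.7, 0.0]
width: 0.646
gripper_force: 0.0
```

```bash
cat > tea.py <<'E'
from h import *
for i in range(6): get_image('side')
s=st();p=camera_params('wrist');im=save('wrist','w9')
d=silhouettes('tea_light','wrist')[0];ys,xs=np.nonzero(d['mask']);print('tea',d['p'],d['pixel'],xs.min(),xs.max(),ys.min(),ys.max(),ray(p,d['pixel'],.012))
c=max(cv2.findContours(d['mask'].astype('u1'),0,1)[0],key=len)[:,0,:].astype(float)
from scipy.optimize import least_squares
for z in(.015,.0):
  W=np.array([ray(p,q,z)[:2] for q in c]);r=least_squares(lambda q:np.hypot(*(W-q[:2]).T)-q[2],[*W.mean(0),.019]);print(z,r.x)
X=r.x
Rt=R.from_rotvec(s['ee_rot']).as_matrix()
for cam in('scene','side'):
  get_image(cam);e=[q for q in silhouettes('tea_light',cam)];print(cam,[(round(q['p'],2),ray(camera_params(cam),q['pixel'],.009).round(3)) for q in e[:2]])
e=silhouettes('espresso_cup','wrist');print('cup',[(q['p'],ray(p,q['pixel'],.03)) for q in e[:1]])
E
python3 tea.py
```

```text
{'clock': 28.7333, 'position': [0.4849, 0.2823, 0.2128], 'ee_rot': [0.7307, -3.0554, 0.0013], 'force': [-0.709, -0.1516, -0.2037], 'width': 0.6509, 'joints': [-0.7433, 0.3083, 0.1583, 1.704, -0.052, 1.1339, 1.47]}
[[-0.892, -0.452, 0.0], [-0.452, 0.892, -0.001], [0.0, -0.001, -1.0]]
tea 0.56 [251.5, 159.4] 236 265 142 173 [0.48308178 0.28375733 0.012     ]
0.015 [0.48113871 0.28106163 0.01862518]
0.0 [0.48347002 0.28225073 0.0193326 ]
scene [(0.72, array([0.497, 0.274, 0.009]))]
side [(0.56, array([0.483, 0.297, 0.009]))]
cup [(0.58, array([0.57775691, 0.3396176 , 0.03      ]))]
```

Emit:
{"api": "jog_arm", "payload": {"motion": [[[0.003, 0, 0.03, 0, 0, 0, -0.3], [0.0035, 0.0005, 0.065, 0, 0, 0, -0.3], [0.0035, 0.0005, 0.1, 0, 0, 0, -0.3], [0.0035, 0.0005, 0.135, 0, 0, 0, -0.3], [0.0035, 0.0005, 0.165, 0, 0, 0, -0.3], [0.0035, 0.0005, 0.19, 0, 0, 0, -0.3], [0.0035, 0.0005, 0.21, 0, 0, 0, -0.3], [0.0035, 0.0005, 0.222, 0, 0, 0, -0.3], [0.0035, 0.0005, 0.228, 0, 0, 0, -0.3], [0.0035, 0.0005, 0.23, 0, 0, 0, -0.3]]]}}

```text
clock: 29.92
position: [0.4805, 0.2829, -0.0181]
ee_rot: [0.734, -3.053, 0.001]
force: [-0.1, -0.2, -0.4]
width: 0.651
gripper_force: 0.0
```

Emit:
{"api": "jog_arm", "payload": {"motion": [[[0, 0, 0.003, 0, 0, 0, -0.3], [0, 0, 0.006, 0, 0, 0, -0.3], [0, 0, 0.009, 0, 0, 0, -0.3], [0, 0, 0.01, 0, 0, 0, -0.3]]]}}

```text
clock: 30.25
position: [0.4811, 0.2834, -0.0269]
ee_rot: [-0.735, 3.054, 0.001]
force: [0.1, -0.1, 0.4]
width: 0.651
gripper_force: 0.0
```

```bash
python3 - <<'E'
from h import *
s=st()
a=save('scene','scene9');b=save('side','side9')
for c in('scene','side'):
  print(c,proj(camera_params(c),s['position']),proj(camera_params(c),np.array(s['position'])+[0,0,.04]))
E
```

```text
{'clock': 30.25, 'position': [0.4811, 0.2834, -0.0269], 'ee_rot': [-0.7346, 3.0538, 0.0006], 'force': [0.053, -0.1464, 0.4429], 'width': 0.6511, 'joints': [-0.704, 0.5938, 0.1062, 1.9483, -0.1047, 0.6038, 1.5132]}
[[-0.891, -0.455, 0.001], [-0.455, 0.891, 0.001], [-0.001, 0.0, -1.0]]
scene [169.00152573 260.75292671] [167.56226194 250.219008  ]
side [222.06754605 183.46342036] [221.86323799 174.52273357]
```

Emit:
{"api": "jog_arm", "payload": {"motion": [[[0, 0, 0.002, 0, 0, 0, -0.3], [0, 0, 0.004, 0, 0, 0, -0.3], [0, 0, 0.004, 0, 0, 0, -0.3]]]}}

```text
clock: 30.6
position: [0.4807, 0.2832, -0.0314]
ee_rot: [0.735, -3.054, 0.0]
force: [0.0, -0.3, -0.5]
width: 0.647
gripper_force: 0.0
```

Emit:
{"api": "jog_arm", "payload": {"motion": [[[0, 0, 0.002, 0, 0, 0, -0.3], [0, 0, 0.003, 0, 0, 0, -0.3], [0, 0, 0.003, 0, 0, 0, -0.3]]]}}

```text
clock: 30.85
position: [0.4807, 0.2832, -0.0344]
ee_rot: [0.735, -3.054, 0.0]
force: [0.7, -0.7, -0.2]
width: 0.649
gripper_force: 0.0
```

Emit:
{"api": "jog_arm", "payload": {"motion": [[[0, 0, 0.001, 0, 0, 0, -0.3], [0, 0, 0.002, 0, 0, 0, -0.3], [0, 0, 0.002, 0, 0, 0, -0.3]]]}}

```text
clock: 31.1
position: [0.4808, 0.2832, -0.0363]
ee_rot: [0.735, -3.054, 0.0]
force: [0.6, 0.2, -0.6]
width: 0.646
gripper_force: 0.0
```

Emit:
{"api": "jog_arm", "payload": {"motion": [[[0, 0, 0, 0, 0, 0, 0.0], [0, 0, 0, 0, 0, 0, 0.2], [0, 0, 0, 0, 0, 0, 0.4], [0, 0, 0, 0, 0, 0, 0.6], [0, 0, 0, 0, 0, 0, 0.6], [0, 0, 0, 0, 0, 0, 0.6]]], "force": 12}}

```text
clock: 31.6
position: [0.4809, 0.2833, -0.0361]
ee_rot: [-0.735, 3.054, 0.0]
force: [-0.4, 0.0, -0.0]
width: 0.396
gripper_force: 12.0
```

Emit:
{"api": "jog_arm", "payload": {"motion": [[[0, 0, -0.01, 0, 0, 0, 0.6], [0, 0, -0.03, 0, 0, 0, 0.6], [0, 0, -0.06, 0, 0, 0, 0.6], [0, 0, -0.095, 0, 0, 0, 0.6], [0, -0.01, -0.125, 0, 0, 0, 0.6], [0.01, -0.03, -0.145, 0, 0, 0, 0.6], [0.02, -0.06, -0.15, 0, 0, 0, 0.6], [0.03, -0.09, -0.15, 0, 0, 0, 0.6], [0.04, -0.12, -0.15, 0, 0, 0, 0.6], [0.05, -0.15, -0.15, 0, 0, 0, 0.6]]]}}

```text
clock: 32.43
position: [0.5047, 0.1256, 0.115]
ee_rot: [-0.735, 3.053, 0.001]
force: [1.1, -0.1, -0.1]
width: 0.398
gripper_force: 12.0
```

Emit:
{"api": "jog_arm", "payload": {"motion": [[[0.008, -0.03, 0, 0, 0, 0, 0.6], [0.016, -0.06, 0, 0, 0, 0, 0.6], [0.024, -0.09, 0, 0, 0, 0, 0.6], [0.032, -0.12, 0, 0, 0, 0, 0.6], [0.042, -0.15, 0, 0, 0, 0, 0.6], [0.052, -0.175, 0, 0, 0, 0, 0.6], [0.058, -0.195, 0, 0, 0, 0, 0.6], [0.062, -0.21, 0, 0, 0, 0, 0.6], [0.064, -0.217, 0, 0, 0, 0, 0.6], [0.064, -0.217, 0, 0, 0, 0, 0.6]]]}}

```text
clock: 33.27
position: [0.5463, -0.0974, 0.1144]
ee_rot: [-0.73, 3.055, -0.001]
force: [0.5, -0.1, -0.1]
width: 0.394
gripper_force: 12.0
```

```bash
python3 - <<'E'
from h import *
for i in range(6): get_image('scene')
s=st();p=camera_params('wrist');im=save('wrist','w10');print('dial',read('wrist',im,p,name='d10')[:2])
for e in silhouettes('tea_light','wrist')[:1]:
  ys,xs=np.nonzero(e['mask']);print('tea',e['p'],e['pixel'],xs.min(),xs.max(),ys.min(),ys.max())
E
```

```text
{'clock': 33.5667, 'position': [0.5462, -0.094, 0.1139], 'ee_rot': [-0.7377, 3.0537, 0.0009], 'force': [0.6217, 0.5625, -0.264], 'width': 0.3974, 'joints': [-0.105, 0.3962, 0.2411, 1.8532, -0.118, 0.9061, 2.236]}
[[-0.89, -0.456, -0.0], [-0.456, 0.89, 0.001], [-0.0, 0.001, -1.0]]
dial (np.float64(179.4277110251509), np.float64(32.891869494463656))
tea 0.6 [251.2, 238.6] 212 285 208 258
```

```bash
python3 - <<'E'
from h import *
s=observe();p=camera_params('wrist');X=np.array(s['position']);Rt=R.from_rotvec(s['ee_rot']).as_matrix()
for z in(.150,.165):
  q=ray(p,(250,207.5),z);print(z,(Rt.T@(q-X)).round(4))
# gauge axis direction refined from fresh dial patch hub: dark hub near patch centre
P=cv2.imread('pics/d10.png');
A=np.array([.5617,.0112])
e=silhouettes('handle_top','wrist')[:1]
g=cv2.cvtColor(P,cv2.COLOR_BGR2GRAY);m=np.zeros_like(g);cv2.circle(m,(95,104),40,255,-1)
w=((g<90)&(m>0)).astype('u1');w=cv2.morphologyEx(w,cv2.MORPH_OPEN,cv2.getStructuringElement(2,(9,9)));print('hub',w.sum(),np.argwhere(w).mean(0)[::-1] if w.sum() else None)
w=((g>150)).astype('u1');c=max(cv2.findContours(w,0,1)[0],key=cv2.contourArea);print('dial circ',cv2.minEnclosingCircle(c),cv2.fitEllipse(cv2.convexHull(c)))
def toW(u): return B+G*.1646+(u[0]-100)*.00038*rt+(100-u[1])*.00038*up
for u in((95,104),): 
  v=toW(u)-A;print(toW(u),np.hypot(*v),np.degrees(np.arctan2(v[1],v[0])))
cv2.imwrite('pics/fin.png',np.hstack([cv2.resize(P,(384,384)),cv2.imread('pics/w10.png')[:, :400]]))
E
```

```text
0.15 [ 0.0186  0.0004 -0.0362]
0.165 [ 0.0237  0.0004 -0.0512]
hub 169 [ 97.26035503 102.08284024]
dial circ ((57.622215270996094, 162.2886199951172), 36.530059814453125) ((66.45438385009766, 158.65541076660156), (43.96136474609375, 80.43500518798828), 110.02649688720703)
[ 0.53641278 -0.15382726] 0.16695340678894813 -98.71170384370319
```

View pics/fin.png

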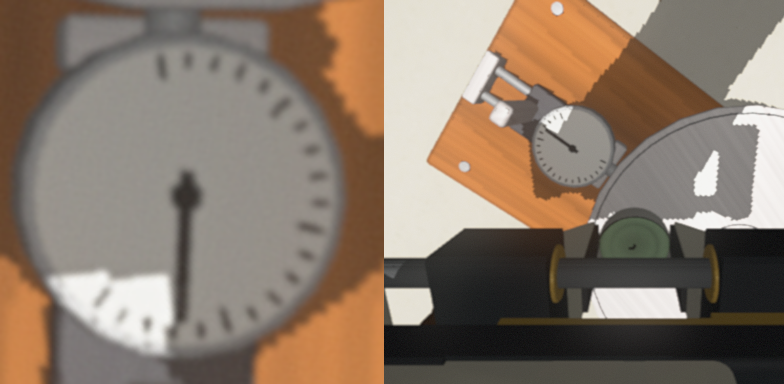

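```bash
python3 - <<'E'
from h import *
p=camera_params('wrist');A=np.array([.5617,.0112])
def ang(n,X):
  v=X[:2]-A;print(n,X[:2].round(4),np.hypot(*v).round(4),np.degrees(np.arctan2(v[1],v[0])).round(2))
for z in(.015,.02,.025):
  a,b=ray(p,(173,8),z),ray(p,(80,167),z);d=a-b;print(z,np.hypot(*d[:2]),'perp',np.degrees(np.arctan2(d[1],d[0]))-90);ang('mid',(a+b)/2)
ang('hub',B+G*.1646+(97.3-100)*.00038*rt+(100-102)*.00038*up)
# board edges left/right line: (429,160)->(517,0) outer edge in fin coords minus 384
a,b=ray(p,(45,160),.02),ray(p,(132,1),.02);d=b-a;print('outer edge perp',np.degrees(np.arctan2(d[1],d[0]))-90)
E
```

```text
0.015 0.16128686278437274 perp 81.6914587018168
mid [ 0.5266 -0.2271] 0.2409 -98.39
0.02 0.1585620519176092 perp 81.6914587018168
mid [ 0.5258 -0.2255] 0.2394 -98.62
0.025 0.1558372410508458 perp 81.6914587018168
mid [ 0.525  -0.2238] 0.2378 -98.87
hub [ 0.5374 -0.1532] 0.1662 -98.42
outer edge perp 81.90063561430239
```

Emit:
{"api": "jog_arm", "payload": {"motion": [[[0.0006, -0.0012, 0.015, 0, 0, 0, 0.6], [0.0006, -0.0012, 0.035, 0, 0, 0, 0.6], [0.0006, -0.0012, 0.052, 0, 0, 0, 0.6], [0.0006, -0.0012, 0.066, 0, 0, 0, 0.6], [0.0006, -0.0012, 0.076, 0, 0, 0, 0.6], [0.0006, -0.0012, 0.082, 0, 0, 0, 0.6], [0.0006, -0.0012, 0.085, 0, 0, 0, 0.6], [0.0006, -0.0012, 0.087, 0, 0, 0, 0.6], [0.0006, -0.0012, 0.087, 0, 0, 0, 0.6]]]}}

```text
clock: 34.47
position: [0.5465, -0.0968, 0.027]
ee_rot: [-0.735, 3.054, -0.0]
force: [0.8, -1.1, -0.5]
width: 0.397
gripper_force: 12.0
```

Emit:
{"api": "jog_arm", "payload": {"motion": [[[0, 0, 0.001, 0, 0, 0, 0.6], [0, 0, 0.001, 0, 0, 0, 0.6], [0, 0, 0.001, 0, 0, 0, 0.6]]]}}

```text
clock: 34.72
position: [0.5466, -0.0968, 0.0263]
ee_rot: [-0.735, 3.054, -0.0]
force: [0.3, 0.4, 0.3]
width: 0.397
gripper_force: 12.0
```

Emit:
{"api": "jog_arm", "payload": {"motion": [[[-0.0005, 0.0015, 0.001, 0, 0, 0, 0.6], [-0.0005, 0.0015, 0.002, 0, 0, 0, 0.6], [-0.0005, 0.0015, 0.002, 0, 0, 0, 0.6]]]}}

```text
clock: 34.97
position: [0.5461, -0.0949, 0.0239]
ee_rot: [-0.735, 3.054, 0.0]
force: [-0.8, 0.3, -0.4]
width: 0.398
gripper_force: 12.0
```

Tea light bottom is at about 60 mm; release gently, then lift and check.

Emit:
{"api": "jog_arm", "payload": {"motion": [[[0, 0, 0, 0, 0, 0, 0.15], [0, 0, 0, 0, 0, 0, 0.0], [0, 0, 0, 0, 0, 0, -0.2], [0, 0, 0, 0, 0, 0, -0.2], [0, 0, -0.01, 0, 0, 0, -0.2], [0, 0, -0.03, 0, 0, 0, -0.2], [0, 0, -0.06, 0, 0, 0, -0.2], [0, 0, -0.1, 0, 0, 0, -0.2], [0, 0, -0.14, 0, 0, 0, -0.2], [0, 0, -0.17, 0, 0, 0, -0.2]]]}}

```text
clock: 35.8
position: [0.5465, -0.0956, 0.1979]
ee_rot: [-0.733, 3.052, -0.001]
force: [1.4, -0.6, 1.2]
width: 0.603
gripper_force: 0.0
```

```bash
python3 - <<'E'
from h import *
from scipy.optimize import least_squares
for i in range(7): get_image('scene')
s=st();p=camera_params('wrist');im=save('wrist','w11');print('dial',read('wrist',im,p,name='d11')[:2])
tip=[.5462,-.0954]
for c in('wrist','scene','side'):
  get_image(c);P=camera_params(c)
  for e in silhouettes('tea_light',c)[:1]:
    k=max(cv2.findContours(e['mask'].astype('u1'),0,1)[0],key=len)[:,0,:].astype(float)
    W=np.array([ray(P,q,.072)[:2] for q in k]);r=least_squares(lambda q:np.hypot(*(W-q[:2]).T)-q[2],[*W.mean(0),.019])
    print(c,round(e['p'],2),e['mask'].sum(),ray(P,e['pixel'],.07).round(4),r.x.round(4))
q=np.array(p['T']);u=proj(p,[.591,.0693,.091]);print('knob exp',u)
c=dark(im,0,60,tuple(int(v) for v in u),14);print(c,ray(p,c[0],.091))
E
```

```text
{'clock': 36.15, 'position': [0.545, -0.0951, 0.1928], 'ee_rot': [0.7342, -3.0524, -0.0011], 'force': [-0.1997, -0.4104, -0.2547], 'width': 0.5995, 'joints': [-0.1242, 0.3147, 0.263, 1.756, -0.091, 1.085, 2.2121]}
[[-0.891, -0.455, -0.002], [-0.455, 0.891, 0.0], [0.002, 0.001, -1.0]]
dial (np.float64(179.7101883778428), np.float64(27.095321455965713))
wrist 0.61 1174 [ 0.5479 -0.0928  0.07  ] [ 0.5461 -0.0954  0.019 ]
side 0.63 1475 [ 0.3073 -0.3987  0.07  ] [ 0.3128 -0.4075  0.07  ]
knob exp [371.14930796 288.58392073]
(array([371.22972973, 288.22972973]), np.int32(518)) [0.59061321 0.06914978 0.091     ]
```

```bash
python3 -c "from cell import sign_off;print(sign_off())"
```

```text
the job is handed in; nothing more can be done
None
```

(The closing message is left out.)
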